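# Rinse a cup on the glass rinser

## Robot

A 7-joint arm with a two-finger parallel gripper is mounted at the origin on a cart in front of the work surface, level with it; the furniture and walls round the work are solid. World frame = base frame: x ahead of the robot, y to its left, z up, the work surface at z = 0. Lengths are in mm, angles in rad, forces in N, time in s.
With the tool pointing down it reaches from about 350 to 900 mm from the base axis. Payload 7.2 kg.
Tool frame: the origin (TCP) lies midway between the tips of the shut fingers; the grasp point (between the pads) lies 19 mm behind it; z points along the fingers, y is the line along which they close (so a half turn about z gives the same grasp; the last joint's range is limited). The gripper opens to 88 mm and grips with 3 to 60 N. Pads are 20 mm wide; open, the fingers measure 115 mm over their backs; the gripper's body (75 mm by 178 mm) begins 61 mm behind the grasp point.
Start: joints at [1.13, 0.411, -0.013, 1.596, 0.006, 1.134, -0.082], TCP at [227.629, -582.077, 222.653] pointing down, gripper open.
Joint ranges: [-2.95, 2.95], [-0.29, 1.99], [-1.47, 1.44], [0.14, 2.54], [-1.03, 4.17], [0.13, 1.85], [-2.86, 2.86]. Speed limits (rad/s): [2.39, 2.39, 3.01, 3.01, 3.14, 3.14, 3.14].

## Interface

Orientations are given as a rotation vector (axis times angle).
In Python, from station import arm gives the robot as it stands.
- The arm moves only by the shell command python3 steer.py 'ROWS' [FORCE]. ROWS is a JSON object whose key "steps" holds a list of rows, 1 to 5 of them, each of 5 numbers: dx, dy, dz in units of 20 mm, then a turn about the tool's z in rad, then the finger opening in mm; each row shifts and turns the commanded pose from where the row before left it, along the tool's axes as they then stand; what a row does not reach is not made up. A row lasts 1/12 s, in which the tool goes at most 41.7 mm and 0.125 rad, less where a joint would pass 70% of its speed; a pose out of reach is approached as far as the arm can. The fingers move at their own pace and stop on an object; FORCE is the grip in N (left out, the last holds). Time passes only in rows, so rows that do not move let the fingers close. It prints the time, the measured TCP pose, the force, the opening and the grip force at its end. Input that does not fit is refused with a message, and nothing moves.
- arm.sense(): the state, without advancing time (a new reading comes with each control period).
- arm.get_image(name): name is "scene" or "top"; returns the picture (420x560x3 uint8, red, green, blue); there is no depth.
- arm.calibration(name): a dict with "vfov" (degrees; the focal length in pixels is half the picture's height over the tangent of half this angle, whatever the lens; pixels are square), "cx", "cy" (the principal point, pixels), "pose" (4x4, takes a point from camera to world coordinates). Camera axes: x right, y up, looking along -z (the intrinsics and any distortion apply to the point x, -y, -z); pixel columns grow to the right and rows downward; lengths in mm; the calibration is good to about 2 mm. A picture is of the moment at which its call begins. calibration takes no time and is no camera call.
- arm.sign_off(): hands the job in; it is judged then, once.
The state is a dict: "time_s": time; "q": joint angles; "joint_velocities": joint speeds; "effort": joint torques, N m; "position": TCP position; "tcp_rot": TCP orientation; "wrist_force": force on the tool from outside, world axes, zero at the start; "moment": the same for the moment, N m; "width": finger opening in mm; "finger_force": force on a finger pad.
Only numpy, scipy, OpenCV 4.12 (cv2) and the standard library are available. Lean on these libraries where they do the work, as an engineer would, in place of code of your own. Each camera call takes 0.05 s, during which the arm holds its last target. There are 200 camera calls.

## Task

Take the steel cup out of its sloping rack, turn it fully upside down, lower it over the upright nozzle of the round glass rinser, and with the cup's rim push the sprung star ring down to half of its travel, 15 mm below where it rests (neither barely pressed nor down at the stop). Keep it pressed there for three seconds and finish still gripping the cup and holding the ring down; do not let go. Do not touch the rinser with the fingers, and leave the jam jar, the salt shaker and the tea light where they stand.

Things in the scene. Friction and masses are not known exactly. Their poses are not given: they have to be found in the camera images.
- cup: plain straight-sided steel cup, 58 mm outside diameter, 53 mm inside, 100 mm long, open at one end, about 0.12 kg. Origin: centre of the outside of its closed bottom; z points along the axis from the bottom to the open mouth. At the start it leans in the rack at 45 degrees, mouth down and roughly towards the robot, closed bottom up (its centre 116 mm above the worktop)
- cup_mouth (a point): centre of the cup's open mouth, on the axis, 100 mm from the bottom. Upper half of the cup (near the closed bottom) is free on both sides for a grasp across the diameter; a vertical gripper's body clears the cup's bottom edge if it grips within about 35 mm of the bottom
- rack: fixed sloping steel wire rack that carries the cup, which lifts straight up out of it: base plate 125 x 84 x 8 mm, two 8 mm rods 36 mm apart that slope at 45 degrees, highest point 90 mm above the worktop, and a lip under the lower edge of the mouth. Origin: centre of its underside; the slope goes down towards its own -x; z up
- rinser: fixed round glass rinser: steel drip tray 128 mm across and 22 mm high, a column and nozzle in its centre, the star ring round the nozzle. Origin: centre of its underside on the worktop, z up
- nozzle_tip (a point): top of the upright nozzle in the middle of the rinser, 95 mm above the worktop; the nozzle is a 14 mm rod with an 18 mm head and goes inside the cup
- ring_top (a point): centre of the upper face of the sprung star ring (8 spokes inside a hoop of 92 mm outside diameter); 60 mm above the worktop at rest, sinks as the ring is pressed; the cup's rim rests on the spokes and presses them
- ring (a joint): how far the ring is pressed down, m: 0 at rest, 0.030 at the bottom stop. It springs back; the push needed is about 3 N to start and 250 N/m more (about 6 N at 15 mm, 10 N at the stop)
- jam_jar: bystander: jar with a white lid, 68 mm across, 90 mm high; origin centre of its underside
- salt_shaker: bystander: salt shaker with a grey top, 44 mm across, 90 mm high; origin centre of its underside
- tea_light: bystander: tea light, 38 mm across, 15 mm high; origin centre of its underside

How it is judged (in metres and radians):
On the way, in this order (a step that is already met when the one before it is completed fails the run):
1. the cup is upside down over the nozzle (mouth below the nozzle's tip, within 15 mm of its axis), ring not yet pressed (angle between cup's own z axis and vertical above 2.97 rad and horizontal distance between cup_mouth and nozzle_tip below 0.015 m and z of cup_mouth in the frame of nozzle_tip below -0.004 m and value of joint ring below 0.005 m), for 0.04 s.
2. the cup, held in the fingers, keeps the ring pressed 11 to 19 mm for two seconds and more (angle between cup's own z axis and vertical above 2.97 rad and horizontal distance between cup_mouth and nozzle_tip below 0.015 m and value of joint ring between 0.011 and 0.019 m and contact force between cup and rinser above 2 N and contact force between the fingers and cup above 3 N and contact force between the fingers and rinser below 0.5 N), for 2.2 s.
At the end, for the whole second after the job is handed in: the fingers still hold the cup, upside down within 10 degrees, its mouth within 15 mm of the nozzle's axis; the cup presses on the rinser with more than 2 N and keeps the ring 11 to 19 mm down, at rest; the fingers do not touch the rinser (all of step 2 and linear speed of cup below 0.01 m/s); the arm keeps its last pose, push and grip.
It fails at once if jam_jar moved more than 20 mm (distance of jam_jar from where it was at the start of the episode above 0.02 m).
It fails at once if salt_shaker moved more than 20 mm (distance of salt_shaker from where it was at the start of the episode above 0.02 m).
It fails at once if tea_light moved more than 20 mm (distance of tea_light from where it was at the start of the episode above 0.02 m).
It fails at once if the fingers push on the rinser (contact force between the fingers and rinser above 1 N).
It also fails if it takes over 45 s, if anything falls off the work surface, if the arm or the gripper's body presses on something with over 40 N, if the wrist force passes 120 N, or if a joint passes its speed limit or range.

## Working session

There is one attempt and no reset: what is moved stays moved. The work goes in short steps, Python scripts to look and compute and a shell command to move; the robot and the scene stay as the last step left them, time stands still between calls to the robot, and variables do not carry over. Pictures are saved under pics/ and viewed, at most 10 in all, crops included, and the job is handed in when it is done.

```bash
ls; mkdir -p pics
python3 - <<'E'
from station import arm
import cv2,numpy as np
np.set_printoptions(precision=4,suppress=True)
for n in("scene","top"):
    cv2.imwrite(f"pics/{n}0.png",arm.get_image(n)[:,:,::-1]); c=arm.calibration(n); print(n,c)
s=arm.sense();print(s)
E
```

```text
pics
station.py
steer.py
scene {'vfov': 44.66466657364047, 'cx': 280.97629760315385, 'cy': 209.8166918133082, 'pose': array([[ -0.6522,   0.3437,  -0.6757, -55.3582],
       [ -0.7577,  -0.2677,   0.5951, 596.3764],
       [  0.0237,   0.9001,   0.435 , 546.3816],
       [  0.    ,   0.    ,   0.    ,   1.    ]])}
top {'vfov': 42.97347388286987, 'cx': 293.019322423154, 'cy': 208.37545127549842, 'pose': array([[  -0.0253,    0.9844,   -0.1742,  393.1485],
       [  -0.9995,   -0.0278,   -0.0118,   -1.6252],
       [  -0.0164,    0.1738,    0.9846, 1214.9414],
       [   0.    ,    0.    ,    0.    ,    1.    ]])}
{'time_s': 0.1, 'q': array([ 1.1298,  0.4118, -0.0127,  1.5969,  0.0056,  1.1343, -0.0822]), 'joint_velocities': array([ 0.0012, -0.0031,  0.0005, -0.0013, -0.0007,  0.0013,  0.0014]), 'effort': array([  0.0032, -58.9094,   0.6441, -29.1712,  -0.0538,   0.0145,
         0.0001]), 'position': array([ 227.4374, -581.6831,  221.8986]), 'tcp_rot': array([-3.0858, -0.5821,  0.0006]), 'wrist_force': array([ 0.2373, -0.3442, -0.3343]), 'moment': array([-0.0435, -0.0267,  0.0106]), 'finger_force': 0.0, 'width': 87.71907958409844}
```

View pics/scene0.png

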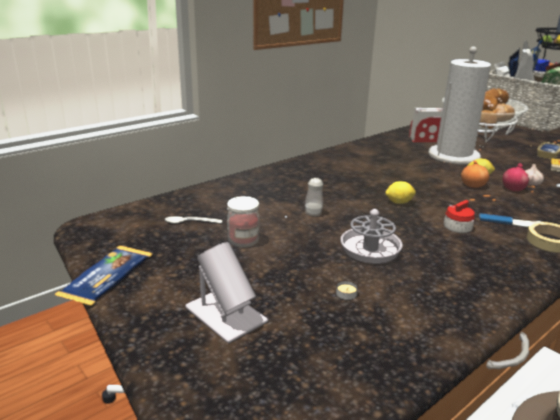

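View pics/top0.png

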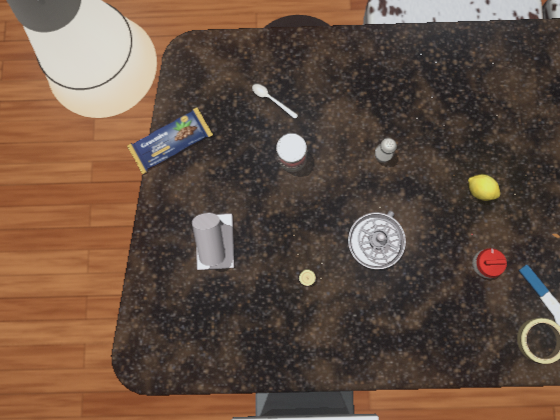

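The scene view shows the cup leaning in the rack (~(228,278)), the rinser with its nozzle tip at ~(375,213), the jar (243,222), the shaker (314,196) and the tea light (347,291). The top view shows the cup from (208,220) at the bottom to (212,260) at the mouth, the rinser tray centred at (377,241) and the tea light at (307,278). I'll enlarge both for measuring.

Run:
```python
import cv2,numpy as np
t=cv2.imread("pics/top0.png");s=cv2.imread("pics/scene0.png")
f=lambda im,x,y:cv2.resize(im[y:y+75,x:x+100],None,fx=4,fy=4,interpolation=cv2.INTER_CUBIC)
a=np.vstack([np.hstack([f(t,165,203),f(t,327,203)]),np.hstack([f(s,178,235),f(s,322,195)])])
cv2.imwrite("pics/crop.png",a)
```

```text
(no output)
```

View pics/crop.png

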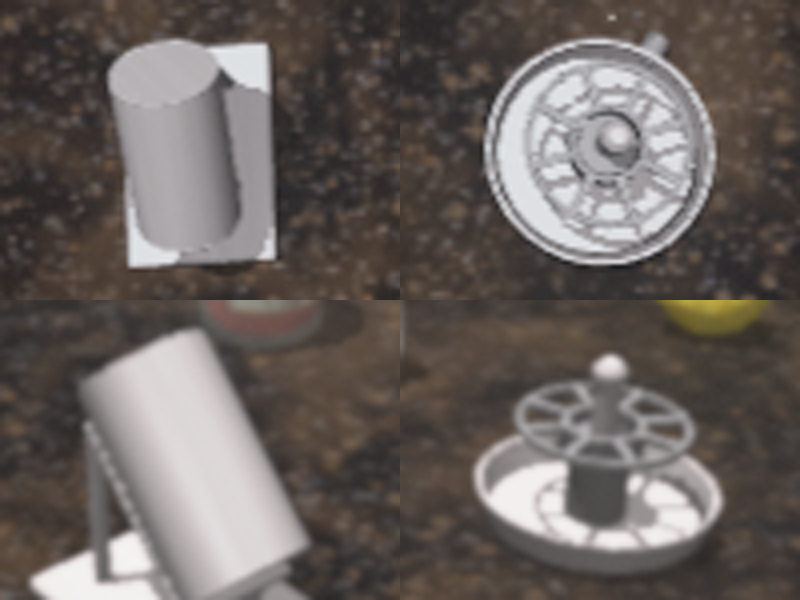

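The crops give top-view cup bottom centre ≈(206,221), tray rim centre ≈(377,241), nozzle head ≈(381,236), and plate corners at (232,214), (234,268), (197,270). In the scene view the nozzle head is ≈(374,211) and the ring centre ≈(373,226). Next I'll convert these to world points.

```bash
cat > h.py <<'E'
import numpy as np
from station import arm
np.set_printoptions(precision=1,suppress=True)
def ray(n,u,v):
    c=arm.calibration(n);f=210/np.tan(np.radians(c["vfov"]/2));P=c["pose"]
    return P[:3,3],P[:3,:3]@np.array([(u-c["cx"])/f,-(v-c["cy"])/f,-1])
def at(n,u,v,z):
    o,d=ray(n,u,v);return o+d*(z-o[2])/d[2]
def proj(n,p):
    c=arm.calibration(n);f=210/np.tan(np.radians(c["vfov"]/2));P=c["pose"]
    q=P[:3,:3].T@(np.array(p)-P[:3,3]);return np.array([c["cx"]-f*q[0]/q[2],c["cy"]+f*q[1]/q[2]])
E
python3 - <<'E'
from h import *
T=lambda x,y,X,Y:(X+(x+.5)/4-.5,Y+(y+.5)/4-.5)
for nm,n,p,z in [("cupbottom top","top",T(164,73,165,203),116),("bot L","top",T(109,75,165,203),116),("bot R","top",T(220,72,165,203),116),
 ("plate far R","top",T(268,43,165,203),8),("plate near R","top",T(275,260,165,203),8),("plate near L","top",T(128,268,165,203),8),
 ("tray rim","top",T(200,152,327,203),22),("tray l","top",T(84,152,327,203),22),("tray r","top",T(316,152,327,203),22),("nozzle top","top",T(218,133,327,203),92),("ring top","top",T(211,150,327,203),60),
 ("nozzle sc","scene",T(210,65,322,195),90),("ring sc","scene",T(204,124,322,195),60),
 ("tealight","top",(307,278),15),("jar lid","top",(291,149),90),("shaker","top",(388,146),88),("tealight sc","scene",(347,288),15),("jar sc","scene",(243,205),90)]:
    print(nm,at(n,*p,z))
# cup silhouette right edge in top: surface line
print("tilted cup mouth near silhouette",at("top",*T(188,250,165,203),45))
E
```

```text
cupbottom top [566.2 194.7 116. ]
bot L [565.9 223.5 116. ]
bot R [565.9 165.4 116. ]
plate far R [599.  154.2   8. ]
plate near R [474.7 150.9   8. ]
plate near L [472.4 234.1   8. ]
tray rim [ 525.5 -172.8   22. ]
tray l [ 527.3 -107.9   22. ]
tray r [ 523.7 -237.6   22. ]
nozzle top [ 527.6 -172.8   92. ]
ring top [ 522.2 -173.4   60. ]
nozzle sc [ 531.4 -176.5   90. ]
ring sc [ 525.9 -170.    60. ]
tealight [446.8 -14.5  15. ]
jar lid [723.9  12.9  90. ]
shaker [ 724.9 -199.    88. ]
tealight sc [447.3 -11.9  15. ]
jar sc [719.7  19.5  90. ]
tilted cup mouth near silhouette [478.9 193.9  45. ]
```

Everything agrees with the given sizes (cup 58, plate 125×84, tray 129). The rack yaw is ≈0.027 rad, the cup bottom is at (566,195,116) and the rinser axis at (525.5,−173). I'll turn the tool by 0.346 and start across at the current height.

The rows are not in the units I measure in: shifts go in units of 20 mm. I convert before sending: -36 mm is -1.8, 16 mm is 0.8.

```bash
python3 steer.py '{"steps": [[0, 0, 0, 0.115, 88], [0, 0, 0, 0.115, 88], [0, 0, 0, 0.116, 88], [0.8, -1.8, 0, 0, 88], [0.8, -1.8, 0, 0, 88]]}'
python3 steer.py '{"steps": [[0.8, -1.8, 0, 0, 88], [0.8, -1.8, 0, 0, 88], [0.8, -1.8, 0, 0, 88], [0.8, -1.8, 0, 0, 88], [0.8, -1.8, 0, 0, 88]]}'
python3 steer.py '{"steps": [[0.8, -1.8, 0, 0, 88], [0.8, -1.8, 0, 0, 88], [0.8, -1.8, 0, 0, 88], [0.8, -1.8, 0, 0, 88], [0.8, -1.8, 0, 0, 88]]}'
python3 steer.py '{"steps": [[0.8, -1.8, 0, 0, 88], [0.8, -1.8, 0, 0, 88], [0.8, -1.8, 0, 0, 88], [0.8, -1.8, 0, 0, 88], [0.8, -1.8, 0, 0, 88]]}'
```

```text
time_s: 0.52
position: [256.4, -509.4, 221.5]
tcp_rot: [-3.141, -0.035, 0.002]
wrist_force: [2.1, 1.3, 0.4]
width: 87.6
finger_force: 0.0
time_s: 0.93
position: [333.0, -325.2, 222.5]
tcp_rot: [-3.141, -0.042, 0.0]
wrist_force: [1.2, -0.8, 0.1]
width: 87.8
finger_force: 0.0
time_s: 1.35
position: [408.1, -143.2, 222.7]
tcp_rot: [3.141, 0.042, 0.0]
wrist_force: [0.7, -0.3, -0.6]
width: 87.6
finger_force: 0.0
time_s: 1.77
position: [483.3, 38.8, 222.6]
tcp_rot: [3.141, 0.042, -0.0]
wrist_force: [-0.7, 0.8, 0.1]
width: 87.7
finger_force: 0.0
```

```bash
cat >> h.py <<'E'
from scipy.spatial.transform import Rotation
def to(target,yaw=None):
    s=arm.sense();R=Rotation.from_rotvec(s["tcp_rot"]).as_matrix()
    print("t",s["time_s"],"pos",s["position"],"yawx %.3f"%np.arctan2(R[1,0],R[0,0]),"w %.1f"%s["width"],"f",s["finger_force"],"wf",s["wrist_force"],"tool delta",R.T@(np.array(target)-s["position"]))
E
python3 -c "
from h import *
to([550.5,194.2,81.5])"
```

```text
t 1.7667 pos [483.3  38.8 222.6] yawx 0.027 w 87.7 f 0.0 wf [-0.7  0.8  0.1] tool delta [  71.3 -153.6  141. ]
```

```bash
python3 steer.py '{"steps": [[0.8, -1.8, 0, 0, 88], [0.8, -1.8, 0, 0, 88], [0.8, -1.8, 0, 0, 88], [0.8, -1.8, 0, 0, 88], [0.365, -0.48, 0, 0, 88]]}'
python3 steer.py '{"steps": [[0, 0, 0, 0, 88], [0, 0, 1.25, 0, 88], [0, 0, 1.25, 0, 88], [0, 0, 0, 0, 88]]}' | tail -5
python3 -c "
from h import *
import cv2
to([550.5,194.2,81.5])
a=arm.get_image('top');b=arm.get_image('scene')
f=lambda im,x,y:cv2.resize(im[y:y+150,x:x+100],None,fx=4,fy=4,interpolation=cv2.INTER_CUBIC)[:,:,::-1]
cv2.imwrite('pics/pre.png',cv2.hconcat([f(a,160,150),f(b,180,180)]))"
```

```text
time_s: 2.18
position: [550.2, 199.2, 222.2]
tcp_rot: [-3.138, -0.051, 0.001]
wrist_force: [-0.6, 0.1, -0.6]
width: 87.8
finger_force: 0.0
position: [547.6, 189.2, 168.1]
tcp_rot: [3.138, 0.04, -0.011]
wrist_force: [-0.9, -1.5, -0.1]
width: 88.1
finger_force: 0.0
t 2.5167 pos [547.6 189.2 168.1] yawx 0.025 w 88.1 f 0.0 wf [-0.9 -1.5 -0.1] tool delta [ 3.6 -5.2 86.6]
```

View pics/pre.png

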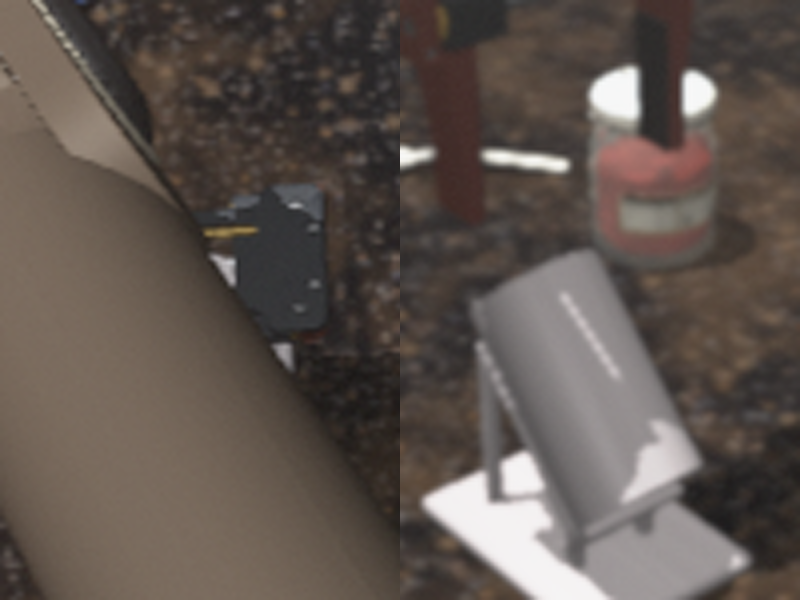

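The fingers straddle the cup (scene crop, left finger at x≈460 and right at x≈660). The arm is still settling, so I'll wait before reading again.

```bash
python3 steer.py '{"steps": [[0, 0, 0, 0, 88], [0, 0, 0, 0, 88], [0, 0, 0, 0, 88]]}' >/dev/null
python3 -c "
from h import *
to([550.5,194.2,81.5])"
```

```text
t 2.8667 pos [551.  192.4 174.1] yawx 0.026 w 88.3 f 0.0 wf [-0.8  0.2 -0.8] tool delta [-0.6 -1.8 92.6]
```

In the tool's units: 30 mm is 1.5, 16 mm is 0.8.

```bash
python3 steer.py '{"steps": [[0, -0.05, 1.5, 0, 88], [0, 0, 1.5, 0, 88], [0, 0, 0.8, 0, 88], [0, 0, 0.8, 0, 88], [0, 0, 0, 0, 88]]}' >/dev/null
python3 steer.py '{"steps": [[0, 0, 0, 0, 88], [0, 0, 0, 0, 88], [0, 0, 0, 0, 88]]}' 
python3 -c "
from h import *
to([550.5,194.2,81.5])"
```

```text
time_s: 3.53
position: [551.2, 193.8, 82.2]
tcp_rot: [-3.141, -0.042, -0.004]
wrist_force: [0.6, 0.3, -0.1]
width: 87.6
finger_force: 0.0
t 3.5333 pos [551.2 193.8  82.2] yawx 0.027 w 87.6 f 0.0 wf [ 0.6  0.3 -0.1] tool delta [-0.7 -0.4  0.7]
```

In the tool's units: -15 mm is -0.75, -10 mm is -0.5.

```bash
python3 steer.py '{"steps": [[0, 0, 0, 0, 60], [0, 0, 0, 0, 50], [0, 0, 0, 0, 50], [0, 0, 0, 0, 50], [0, 0, 0, 0, 50]]}' 4
python3 steer.py '{"steps": [[0, 0, -0.15, 0, 50], [0, 0, -0.5, 0, 50], [0, 0, -0.75, 0, 50], [0, 0, -0.75, 0, 50], [0, 0, -0.5, 0, 50]]}'
python3 steer.py '{"steps": [[0, 0, -0.5, 0, 50], [0, 0, 0, 0, 50], [0, 0, 0, 0, 50], [0, 0, 0, 0, 50]]}'
python3 -c "
from h import *
import cv2
to([550.5,194.2,150])
b=arm.get_image('scene')
cv2.imwrite('pics/lift.png',cv2.resize(b[110:260,140:310],None,fx=3,fy=3)[:,:,::-1])"
```

```text
time_s: 3.95
position: [550.3, 194.1, 81.0]
tcp_rot: [-3.14, -0.042, -0.001]
wrist_force: [-0.8, 1.7, 0.1]
width: 58.5
finger_force: 4.0
time_s: 4.37
position: [550.8, 193.5, 135.6]
tcp_rot: [-3.141, -0.042, -0.002]
wrist_force: [0.2, 0.0, -0.3]
width: 59.1
finger_force: 4.0
time_s: 4.7
position: [550.0, 193.1, 143.1]
tcp_rot: [3.141, 0.042, -0.001]
wrist_force: [0.1, 1.0, -1.3]
width: 59.1
finger_force: 4.0
t 4.7 pos [550.  193.1 143.1] yawx 0.027 w 59.1 f 3.9998422586359084 wf [ 0.1  1.  -1.3] tool delta [ 0.6 -1.1 -6.9]
```

View pics/lift.png

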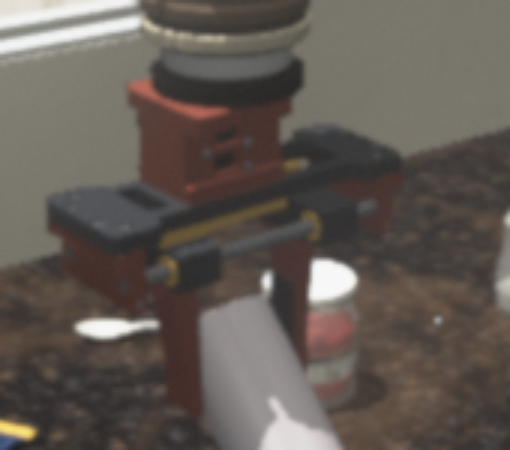

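The cup is held, but at about 45° still: friction at the pads keeps it from swinging. I can use the vertical rear posts of the rack as a stop. With the cup behind the rack, the upper rim edge goes against the posts and I pull towards the robot, so the cup pivots upright in a light grip. First I locate the posts.

In the tool's units: -15 mm is -0.75, -5 mm is -0.25.

```bash
python3 steer.py '{"steps": [[0, 0, -0.75, 0, 50], [0, 0, -0.75, 0, 50], [0, 0, -0.25, 0, 50], [0, 0, 0, 0, 50]]}' |tail -1
python3 -c "
from h import *
for z,p in [(8,(203,304.5)),(82,(200.5,268))]: print(at('scene',*p,z))
import cv2
cv2.imwrite('pics/post.png',cv2.resize(arm.get_image('scene')[200:350,150:300],None,fx=4,fy=4,interpolation=cv2.INTER_CUBIC)[:,:,::-1])
to([0,0,0])"
```

```text
finger_force: 4.0
[577.4 214.    8. ]
[578.9 214.2  82. ]
t 5.1333 pos [550.3 193.4 178.4] yawx 0.027 w 59.4 f 3.9998113783076406 wf [-0.5  0.  -1.5] tool delta [-555.4  178.7  178.2]
```

View pics/post.png

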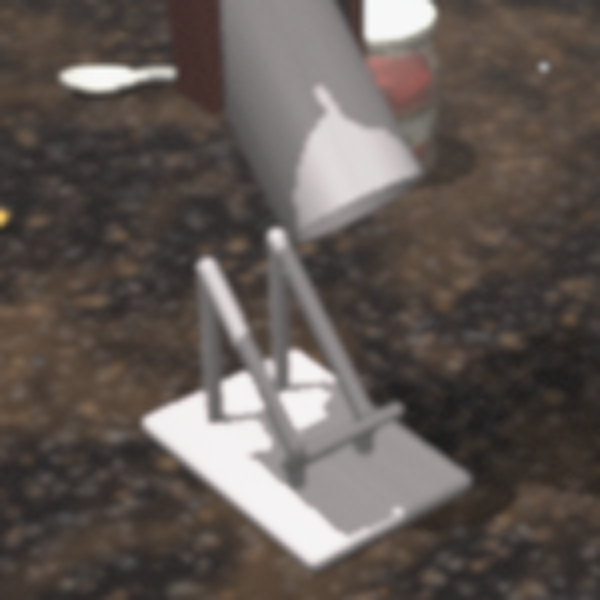

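The crop shows two upright rear posts, at ~(213,340) and (280,310) in the crop, with the rods sloping from their tops. The posts sit at x≈577, y≈176/214, clear behind. The cup is still ~45°, clear of the rack.

In the tool's units: 30 mm is 1.5, 28 mm is 1.4.

```bash
python3 steer.py '{"steps": [[1.5, -0.05, 0, 0, 50], [1.5, 0, 0, 0, 50], [1.5, 0, 0, 0, 50], [1.4, 0, 0, 0, 50], [0, 0, 0, 0, 50]]}' |tail -5
python3 steer.py '{"steps": [[0, 0, 1.25, 0, 50], [0, 0, 1.25, 0, 50], [0, 0, 1.25, 0, 50], [0, 0, 1, 0, 50], [0, 0, 0, 0, 50]]}'|tail -5
python3 steer.py '{"steps": [[0, 0, 0, 0, 50], [0, 0, 0, 0, 50]]}'|tail -5
python3 -c "
from h import *
to([668,197,82])"
```

```text
position: [671.9, 195.9, 175.7]
tcp_rot: [3.14, 0.037, -0.001]
wrist_force: [-0.5, -1.0, -1.1]
width: 58.9
finger_force: 4.0
position: [664.3, 196.2, 77.3]
tcp_rot: [3.138, 0.043, -0.014]
wrist_force: [-2.1, -1.9, -2.0]
width: 59.3
finger_force: 4.0
position: [668.4, 198.0, 84.3]
tcp_rot: [-3.141, -0.042, -0.001]
wrist_force: [1.3, -0.0, -0.8]
width: 58.9
finger_force: 4.0
t 6.1333 pos [668.4 198.   84.3] yawx 0.027 w 58.9 f 3.999816603027284 wf [ 1.3 -0.  -0.8] tool delta [-0.4  1.   2.3]
```

In the tool's units: -8 mm is -0.4, 0.5 mm is 0.025.

```bash
python3 steer.py '{"steps": [[-0.4, 0.025, 0, 0, 50], [-0.4, 0.025, 0, 0, 50], [-0.4, 0, 0, 0, 50], [-0.4, 0, 0, 0, 50], [-0.4, 0, 0, 0, 50]]}'|tail -5
python3 steer.py '{"steps": [[-0.4, 0, 0, 0, 50], [-0.4, 0, 0, 0, 50], [-0.3, 0, 0, 0, 50], [0, 0, 0, 0, 50], [0, 0, 0, 0, 50]]}'|tail -5
python3 -c "
from h import *
import cv2
to([605,196,82])
cv2.imwrite('pics/up.png',cv2.resize(arm.get_image('scene')[180:330,130:280],None,fx=4,fy=4,interpolation=cv2.INTER_CUBIC)[:,:,::-1])"
```

```text
position: [629.9, 196.2, 86.0]
tcp_rot: [-3.139, -0.042, -0.01]
wrist_force: [6.1, 1.0, 2.2]
width: 59.1
finger_force: 4.0
position: [605.9, 195.2, 84.3]
tcp_rot: [-3.141, -0.043, -0.001]
wrist_force: [1.8, 1.4, -1.3]
width: 52.6
finger_force: 3.6
t 6.9667 pos [605.9 195.2  84.3] yawx 0.027 w 52.6 f 3.5552452923730016 wf [ 1.8  1.4 -1.3] tool delta [-0.9 -0.8  2.3]
```

View pics/up.png

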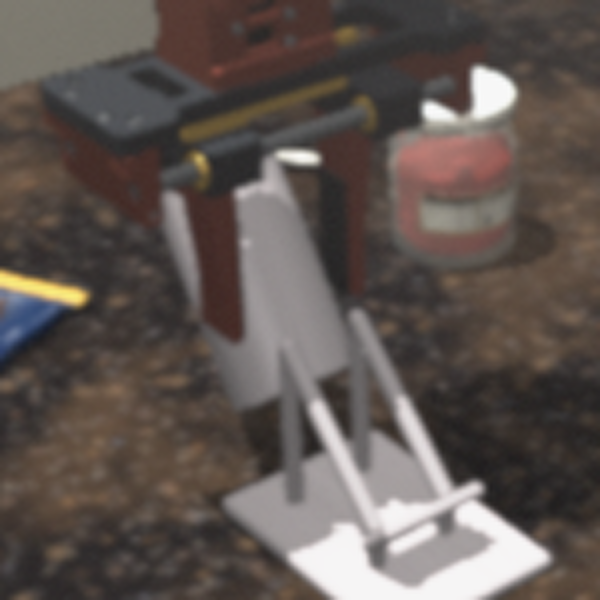

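The light grip slid along the cup rather than pivoting: the cup shifted up and +x, it is still ~38° tilted, and the opening fell to 52.6. My path was wrong. Without lifting, the rim had to slide down the posts, so friction opposed the turn. I'll fit the cup's present pose from the picture before mending it.

```bash
cat > fit.py <<'E'
from h import *
from scipy.optimize import least_squares
def cyl(p,y0,yaw=.027):
    x,z,th=p  # bottom centre x,z ; th elevation of axis mouth->bottom
    h=np.array([np.cos(yaw),np.sin(yaw),0]);up=np.array([0,0,1.])
    a=h*np.cos(th)+up*np.sin(th); n1=np.array([-np.sin(yaw),np.cos(yaw),0]);n2=np.cross(a,n1)
    b=np.array([x,y0,z]);t=np.linspace(0,2*np.pi,73)
    c=29*(np.outer(np.cos(t),n1)+np.outer(np.sin(t),n2))
    return b+c,b-100*a+c
def sil(p,y0):
    import cv2
    pts=np.array([proj('scene',q) for q in np.vstack(cyl(p,y0))],np.float32)
    return cv2.convexHull(pts)
def fit(P,y0,x0):
    import cv2
    f=lambda p:[cv2.pointPolygonTest(sil(p,y0),(float(u),float(v)),True) for u,v in P]
    r=least_squares(f,x0,diff_step=1e-4,x_scale=[10,10,.2]);return r.x,r.fun
E
python3 - <<'E'
from fit import *
# silhouette points, 4x crop at (130,180)
C=[(165,200),(182,250),(215,345),(240,405),(290,392),(330,370),(350,345),(330,305),(310,258),(290,205),(275,165)]
P=[(130+(x+.5)/4-.5,180+(y+.5)/4-.5) for x,y in C]
for y0 in (194,197):
    x,f=fit(P,y0,[640,140,.9]);print(x[:2],np.degrees(x[2]),f)
    print("mouth",x[0]-100*np.cos(x[2]),x[1]-100*np.sin(x[2]))
# check on the original picture
C=[(90,390),(190,330),(205,335),(250,430),(305,545),(82,385),(180,590)]
P=[(178+(x+.5)/4-.5,235+(y-300+.5)/4-.5) for x,y in C]
x,f=fit(P,195,[566,116,.8]);print("orig",x,np.degrees(x[2]),f)
E
```

```text
Traceback (most recent call last):
  File "fit.py", line 17, in fit
    r=least_squares(f,x0,diff_step=1e-4,x_scale=[10,10,.2]);return r.x,r.fun
  File "fit.py", line 16, in <lambda>
    f=lambda p:[cv2.pointPolygonTest(sil(p,y0),(float(u),float(v)),True) for u,v in P]
                                     ~~~^^^^^^
  File "fit.py", line 12, in sil
    pts=np.array([proj('scene',q) for q in np.vstack(cyl(p,y0))],np.float32)
                  ~~~~^^^^^^^^^^^
  File "h.py", line 10, in proj
    c=arm.calibration(n);f=210/np.tan(np.radians(c["vfov"]/2));P=c["pose"]
ValueError: time passes only in moves, steps and waits
```

```bash
sed -i 's/^from station import arm/from station import arm\nimport functools\ncal=functools.cache(lambda n:arm.calibration(n))/; s/c=arm.calibration(n)/c=cal(n)/' h.py
sed -i 's/pointPolygonTest(sil(p,y0),(float/pointPolygonTest(H,(float/; s/f=lambda p:\[\(.*\)\]$/def f(p):\n        H=sil(p,y0);return [\1]/' fit.py
python3 - <<'E'
from fit import *
C=[(165,200),(182,250),(215,345),(240,405),(290,392),(330,370),(350,345),(330,305),(310,258),(290,205),(275,165)]
P=[(130+(x+.5)/4-.5,180+(y+.5)/4-.5) for x,y in C]
for y0 in (194,197):
    x,f=fit(P,y0,[640,140,.9]);print(x[:2],np.degrees(x[2]),f)
    print("mouth",x[0]-100*np.cos(x[2]),x[1]-100*np.sin(x[2]))
C=[(90,390),(190,330),(205,335),(250,430),(305,545),(82,385),(180,590)]
P=[(178+(x+.5)/4-.5,235+(y-300+.5)/4-.5) for x,y in C]
x,f=fit(P,195,[566,116,.8]);print("orig",x,np.degrees(x[2]),f)
E
```

```text
[665.5 123.1] 53.317671637701324 [ 1.8  3.   1.8  1.3 -0.4  0.8  0.2  1.1  1.3  0.9  0.6]
mouth 605.7792756943861 42.88674889479171
[660.8 126.4] 53.091197831070545 [ 2.1  3.2  1.9  1.5 -0.3  0.9  0.3  1.2  1.3  1.   0.6]
mouth 600.7656925223511 46.4037606391701
orig [568.9 112.6   0.8] 44.145330775601664 [ 1.5 -0.8 -0.2  0.6  1.4 -0.7  1.6]
```

The fit puts the axis at ≈53° from horizontal, with the mouth centre near (603,45) and the pads gripping about 45 mm from the mouth on the −x side. Because the lower rim edge now lies to the +x side of the pads, pressing it gently on the open worktop will turn the cup upright. Then I can stand it mouth down and regrasp. I'll move clear of the posts and lower.

In the tool's units: 12 mm is 0.6, 10 mm is 0.5.

```bash
python3 steer.py '{"steps": [[0.3, 0, 0, 0, 50], [0.5, 0, 0, 0, 50], [0.6, 0, 0, 0, 50], [0.6, 0, 0, 0, 50], [0.3, 0, 0, 0, 50]]}'|tail -5
python3 steer.py '{"steps": [[0, 0, 0.3, 0, 50], [0, 0, 0.4, 0, 50], [0, 0, 0.3, 0, 50], [0, 0, 0, 0, 50], [0, 0, 0, 0, 50]]}'
python3 -c "
from h import *
import cv2
to([650,196,60])
cv2.imwrite('pics/dn.png',cv2.resize(arm.get_image('scene')[170:320,110:260],None,fx=4,fy=4,interpolation=cv2.INTER_CUBIC)[:,:,::-1])"
```

```text
position: [653.4, 195.5, 83.0]
tcp_rot: [3.141, 0.041, -0.001]
wrist_force: [0.0, -0.2, 0.0]
width: 50.0
finger_force: 0.0
time_s: 7.85
position: [651.2, 196.1, 62.8]
tcp_rot: [3.141, 0.043, -0.003]
wrist_force: [0.2, -0.8, 1.0]
width: 50.1
finger_force: 0.0
t 7.85 pos [651.2 196.1  62.8] yawx 0.027 w 50.1 f 0.0 wf [ 0.2 -0.8  1. ] tool delta [-1.2  0.   2.8]
```

View pics/dn.png

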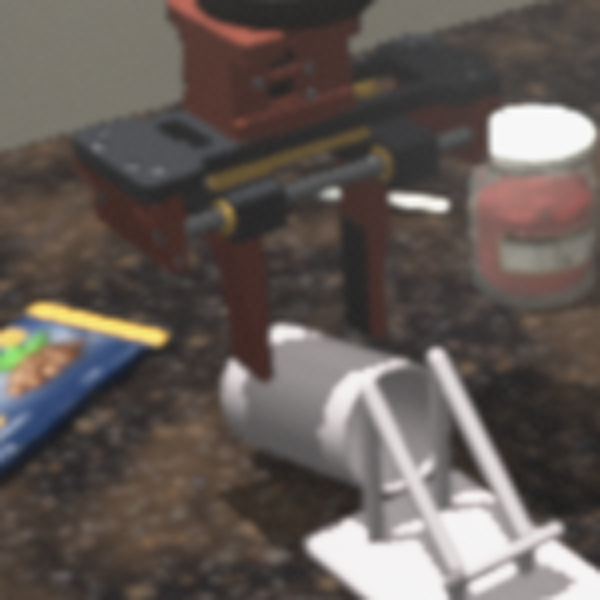

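The picture shows that the cup slipped out. I had commanded 50 mm opening, so the fingers stopped at that width on the off-centre chord. It now lies on its side behind the rack, closed bottom at crop (240,390), mouth at crop (410,420) facing the robot. It can be recovered. I'll raise the arm, clear the view and measure the cup in the top view.

The rows are not in the units I measure in: shifts go in units of 20 mm. I convert before sending: -5 mm is -0.25, -40 mm is -2.

```bash
python3 steer.py '{"steps": [[0, 0, -1, 0, 50], [0, 0, -2, 0, 88], [0, 0, -2, 0, 88], [0, 0, -2, 0, 88], [0, 1.5, -0.25, 0, 88]]}'|tail -5
python3 steer.py '{"steps": [[0, 2, 0, 0, 88], [0, 2, 0, 0, 88], [0, 2, 0, 0, 88], [0, 2, 0, 0, 88], [0, 2, 0, 0, 88]]}'|tail -5
python3 - <<'E'
from h import *
import cv2
print(arm.sense()["q"],arm.sense()["time_s"])
for i in range(2):
    b=arm.get_image('top');cv2.imwrite(f'pics/t{i}.png',b[:,:,::-1])
a=cv2.imread('pics/top0.png')[:,:,::-1]
hsv=cv2.cvtColor(b,cv2.COLOR_RGB2HSV)
d=cv2.absdiff(cv2.GaussianBlur(a,(3,3),0),cv2.GaussianBlur(b,(3,3),0)).max(2)
m=((d>40)&(hsv[...,2]>95)&(hsv[...,1]<60)).astype(np.uint8)
n,l,s,c=cv2.connectedComponentsWithStats(m)
for i in range(1,n):
    if s[i,4]>80:
        r=cv2.minAreaRect(np.argwhere(l==i)[:,::-1].astype(np.float32));print(s[i],r,at('top',*r[0],29))
E
```

```text
position: [654.4, 175.2, 217.8]
tcp_rot: [-3.133, -0.055, -0.017]
wrist_force: [0.0, 1.0, 1.5]
width: 73.4
finger_force: 0.0
position: [658.1, -35.5, 209.5]
tcp_rot: [3.141, 0.043, 0.002]
wrist_force: [1.1, -0.9, -0.0]
width: 87.9
finger_force: 0.0
[ 0.3  0.5 -0.4  1.5  0.2  1.2 -1.7] 8.7333
[352  55  21  31 257] ((361.7531433105469, 70.5516357421875), (31.919923782348633, 13.852043151855469), 72.47443389892578) [ 928.6 -158.    29. ]
[ 288   64   67   73 2027] ((324.9784240722656, 95.99420166015625), (71.60567474365234, 62.067588806152344), 78.46537780761719) [868. -69.  29.]
[352  85  29  35 377] ((370.75, 99.74998474121094), (42.373600006103516, 18.71747589111328), 57.094757080078125) [ 855.4 -175.5   29. ]
[325 108  45 102 917] ((350.7248840332031, 157.3113250732422), (97.82310485839844, 36.53617477416992), 75.41107940673828) [ 718.  -122.7   29. ]
[ 198  170   26   56 1133] ((210.5, 197.5), (55.0, 25.0), 90.0) [633.3 199.4  29. ]
[365 178  23  26 158] ((373.1636962890625, 189.9557647705078), (22.201011657714844, 21.16621971130371), 41.18592834472656) [ 640.2 -170.    29. ]
[217 214  15   9 113] ((224.0, 218.0), (8.0, 14.0), 90.0) [585.3 168.8  29. ]
[352 217  54  57 914] ((375.0694274902344, 241.41500854492188), (48.70033645629883, 56.60379409790039), 70.20112609863281) [ 523.1 -168.3   29. ]
[196 224  38  45 871] ((214.39028930664062, 246.30548095703125), (44.194793701171875, 36.80402374267578), 87.1375961303711) [521.8 190.5  29. ]
[ 343  264  115  156 5186] ((397.5758056640625, 339.97216796875), (149.88180541992188, 96.69023132324219), 79.28687286376953) [ 308.4 -205.6   29. ]
[399 408  25  12 194] ((411.0, 413.5), (11.0, 24.0), 90.0) [ 157.2 -224.8   29. ]
```

```bash
python3 -c "
import cv2
a=cv2.imread('pics/t1.png');b=cv2.imread('pics/top0.png')
f=lambda im:cv2.resize(im[160:280,170:250],None,fx=5,fy=5,interpolation=cv2.INTER_CUBIC)
cv2.imwrite('pics/lying.png',f(a))"
```

```text
(no output)
```

View pics/lying.png

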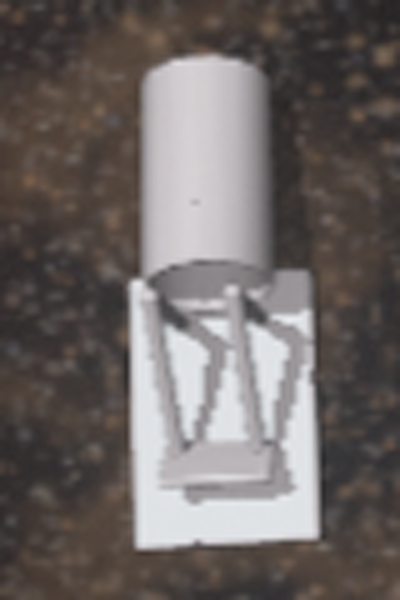

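The top crop shows the cup lying behind the rack, nearly in line with it: closed end at crop row ~60, mouth's upper edge at row ~262, sides at columns 141–272.

Run:
```python
from h import *
T=lambda x,y:(170+(x+.5)/5-.5,160+(y+.5)/5-.5)
print("bottom top edge",at('top',*T(206,58),58),"mouth top edge",at('top',*T(210,262),58))
for y in(90,170,250):
    print(at('top',*T(141+(y-90)*.035,y),32),at('top',*T(271+(y-90)*.02,y),32))
s=arm.sense();print(np.round(s["q"],3),s["position"])
```

```text
bottom top edge [687.4 193.9  58. ] mouth top edge [594.8 192.   58. ]
[679.8 228.   32. ] [678.1 168.5  32. ]
[642.5 226.5  32. ] [640.8 167.9  32. ]
[605.6 225.   32. ] [604.  167.3  32. ]
[ 0.3  0.5 -0.4  1.5  0.2  1.2 -1.7] [658.3 -44.  208.9]
```

The axis lies at y≈197, yaw ≈0.028, bottom end x≈688, mouth x≈593. Plan: grip the cup at mid-length, lift it and turn it half round (closed end towards the robot). Then lower the closed end onto the rack's rear post tops from behind, which tips it mouth-down with a sound lever.

In the tool's units: -34.5 mm is -1.725, -2 mm is -0.1.

```bash
python3 steer.py '{"steps": [[-0.1, -1.725, 0, 0, 88], [-0.1, -1.725, 0, 0, 88], [-0.1, -1.725, 0, 0, 88], [-0.1, -1.725, 0, 0, 88], [-0.1, -1.725, 0, 0, 88]]}'|tail -5
python3 steer.py '{"steps": [[-0.1, -1.725, 0, 0, 88], [-0.1, -1.725, 0, 0, 88], [0, 0, 0, 0, 88], [0, 0, 0, 0, 88], [0, 0, 0, 0, 88]]}'|tail -5
python3 -c "
from h import *
to([638,197,13]);print(list(np.round(arm.sense()['q'],3)))"
```

```text
position: [643.4, 140.2, 209.3]
tcp_rot: [-3.141, -0.042, -0.001]
wrist_force: [0.6, -0.2, 1.4]
width: 87.6
finger_force: 0.0
position: [637.9, 207.1, 208.8]
tcp_rot: [3.141, 0.043, 0.001]
wrist_force: [1.2, -0.1, -0.8]
width: 87.8
finger_force: 0.0
t 9.6667 pos [637.9 207.1 208.8] yawx 0.027 w 87.8 f 0.0 wf [ 1.2 -0.1 -0.8] tool delta [ -0.3   9.9 195.9]
[np.float64(-0.095), np.float64(0.54), np.float64(-0.441), np.float64(1.468), np.float64(0.24), np.float64(1.187), np.float64(-2.115)]
```

In the tool's units: 10 mm is 0.5, 35 mm is 1.75.

```bash
python3 steer.py '{"steps": [[0, 0.5, 1.75, 0, 88], [0, 0, 1.75, 0, 88], [0, 0, 1.75, 0, 88], [0, 0, 1.5, 0, 88], [0, 0, 0, 0, 88]]}'|tail -5
python3 steer.py '{"steps": [[0, 0, 0, 0, 88], [0, 0, 0, 0, 88], [0, 0, 1, 0, 88], [0, 0, 1, 0, 88], [0, 0, 0.75, 0, 88]]}'|tail -5
python3 steer.py '{"steps": [[0, 0, 0.3, 0, 88], [0, 0, 0, 0, 88], [0, 0, 0, 0, 88]]}'|tail -5
python3 -c "
from h import *
to([638,197,13])"
```

```text
position: [635.0, 193.1, 67.3]
tcp_rot: [3.137, 0.038, -0.014]
wrist_force: [-1.8, -1.7, -1.6]
width: 87.7
finger_force: 0.0
position: [639.9, 197.4, 20.5]
tcp_rot: [-3.14, -0.041, -0.006]
wrist_force: [-0.4, -0.7, 0.2]
width: 87.9
finger_force: 0.0
position: [638.8, 197.5, 13.7]
tcp_rot: [-3.141, -0.042, -0.002]
wrist_force: [-0.4, 0.1, -0.1]
width: 88.0
finger_force: 0.0
t 10.75 pos [638.8 197.5  13.7] yawx 0.027 w 88.0 f 0.0 wf [-0.4  0.1 -0.1] tool delta [-0.9  0.5  0.7]
```

Grip at 15 N with a small target opening, lift, then start the half turn and watch joint 7's direction.

```bash
python3 steer.py '{"steps": [[0, 0, 0, 0, 30], [0, 0, 0, 0, 30], [0, 0, 0, 0, 30], [0, 0, 0, 0, 30], [0, 0, 0, 0, 30]]}' 15
python3 steer.py '{"steps": [[0, 0, -0.75, 0, 30], [0, 0, -1.5, 0, 30], [0, 0, -1.75, 0, 30], [0, 0, -1.5, 0, 30], [0, 0, -1, 0, 30]]}'|tail -5
python3 steer.py '{"steps": [[0.75, 0, 0, 0, 30], [0.75, 0, 0, 0.12, 30], [0, 0, 0, 0.12, 30], [0, 0, 0, 0, 30]]}'|tail -5
python3 -c "
from h import *
to([638,197,13]);print(arm.sense()['q'][6])"
```

```text
time_s: 11.17
position: [638.3, 197.3, 13.0]
tcp_rot: [3.141, 0.042, 0.001]
wrist_force: [1.3, -0.1, -0.6]
width: 58.5
finger_force: 15.1
position: [639.0, 198.0, 147.2]
tcp_rot: [-3.14, -0.042, -0.005]
wrist_force: [0.1, 0.0, -0.6]
width: 58.4
finger_force: 15.0
position: [668.5, 198.0, 143.7]
tcp_rot: [-3.123, 0.343, -0.001]
wrist_force: [0.2, 1.0, -1.3]
width: 58.1
finger_force: 15.0
t 11.9167 pos [668.5 198.  143.7] yawx -0.219 w 58.1 f 14.995523965917528 wf [ 0.2  1.  -1.3] tool delta [-29.6   7.6 130.7]
-2.3244458333852593
```

Positive turns lower q7, so I go the other way: −3.388 rad in 28 rows of −0.121.

```bash
for i in 1; do python3 steer.py '{"steps": [[0, 0, 0, -0.121, 30], [0, 0, 0, -0.121, 30], [0, 0, 0, -0.121, 30], [0, 0, 0, -0.121, 30], [0, 0, 0, -0.121, 30]]}' >/dev/null
python3 steer.py '{"steps": [[0, 0, 0, -0.121, 30], [0, 0, 0, -0.121, 30], [0, 0, 0, -0.121, 30], [0, 0, 0, -0.121, 30], [0, 0, 0, -0.121, 30]]}' >/dev/null
python3 steer.py '{"steps": [[0, 0, 0, -0.121, 30], [0, 0, 0, -0.121, 30], [0, 0, 0, -0.121, 30], [0, 0, 0, -0.121, 30], [0, 0, 0, -0.121, 30]]}' >/dev/null
python3 steer.py '{"steps": [[0, 0, 0, -0.121, 30], [0, 0, 0, -0.121, 30], [0, 0, 0, -0.121, 30], [0, 0, 0, -0.121, 30], [0, 0, 0, -0.121, 30]]}' >/dev/null
python3 steer.py '{"steps": [[0, 0, 0, -0.121, 30], [0, 0, 0, -0.121, 30], [0, 0, 0, -0.121, 30], [0, 0, 0, -0.121, 30], [0, 0, 0, -0.121, 30]]}' >/dev/null
python3 steer.py '{"steps": [[0, 0, 0, -0.121, 30], [0, 0, 0, -0.121, 30], [0, 0, 0, -0.121, 30], [0, 0, 0, 0, 30], [0, 0, 0, 0, 30]]}' >/dev/null
done
python3 -c "
from h import *
to([625,196.5,77]);print(arm.sense()['q'])"
```

```text
t 14.4167 pos [668.  197.9 143. ] yawx -3.110 w 58.0 f 14.993815189227462 wf [-0.5 -0.2 -0.5] tool delta [43.  -0.1 66. ]
[ 0.3  0.9 -1.1  1.4  0.8  1.3  0.7]
```

The half turn is done, q7=0.7. Now over the post tops, then down along the tipping path (0→90°).

```bash
python3 steer.py '{"steps": [[0.85, 0, 0, 0, 30], [0.85, 0, 0, 0, 30], [0.85, 0, 1, 0, 30], [0, 0, 1.2, 0, 30], [0, 0, 0, 0, 30]]}'|tail -5
python3 steer.py '{"steps": [[0, 0, 0, 0, 30], [0, 0, 0, 0, 30], [0, 0, 0.215, 0, 30], [-0.1, 0, 0.4, 0, 30], [-0.095, 0, 0.4, 0, 30]]}'
python3 steer.py '{"steps": [[0.05, 0, 0.225, 0, 30], [0.05, 0, 0.225, 0, 30], [0.055, 0, 0.22, 0, 30], [0.09, 0, 0.18, 0, 30], [0.095, 0, 0.18, 0, 30]]}'
python3 steer.py '{"steps": [[0.095, 0, 0.18, 0, 30], [0.09, 0, 0.12, 0, 30], [0.095, 0, 0.12, 0, 30], [0.095, 0, 0.12, 0, 30], [0.095, 0, 0.115, 0, 30]]}'
python3 steer.py '{"steps": [[0, 0, 0, 0, 30], [0, 0, 0, 0, 30]]}'
python3 -c "
from h import *
to([604.7,196,45])"
```

```text
position: [614.9, 194.6, 95.3]
tcp_rot: [0.05, -3.137, 0.006]
wrist_force: [0.0, -0.5, -1.6]
width: 58.3
finger_force: 15.0
time_s: 15.25
position: [622.4, 197.0, 79.1]
tcp_rot: [-0.051, 3.139, 0.001]
wrist_force: [0.4, 0.2, 1.4]
width: 58.0
finger_force: 15.0
time_s: 15.67
position: [614.8, 196.0, 57.5]
tcp_rot: [-0.052, 3.14, -0.0]
wrist_force: [4.7, -1.1, 1.5]
width: 57.2
finger_force: 15.0
time_s: 16.08
position: [607.2, 196.1, 45.8]
tcp_rot: [-0.05, 3.137, 0.002]
wrist_force: [8.0, -0.5, 6.4]
width: 56.7
finger_force: 15.0
time_s: 16.25
position: [606.8, 196.1, 45.4]
tcp_rot: [-0.05, 3.137, 0.002]
wrist_force: [7.3, -0.8, 2.5]
width: 56.5
finger_force: 15.0
t 16.25 pos [606.8 196.1  45.4] yawx -3.109 w 56.5 f 15.00063932278863 wf [ 7.3 -0.8  2.5] tool delta [ 2.1 -0.   0.4]
```

The opening fell slightly (56.5), so I don't trust the hold. I'll back off from the posts and set the mouth on the worktop at once, where pressing squares it up.

In the tool's units: -6 mm is -0.3, -4 mm is -0.2.

```bash
python3 steer.py '{"steps": [[-0.3, 0, 0, 0, 30], [-0.5, 0, 0, 0, 30], [-0.6, 0, 0, 0, 30], [-0.6, 0, 0, 0, 30], [-0.2, 0, 0, 0, 30]]}'
python3 steer.py '{"steps": [[0, 0, 0, 0, 30], [0, 0, 0, 0, 30], [0, 0, 0.15, 0, 30], [0, 0, 0.15, 0, 30]]}'
python3 - <<'E'
from h import *
import cv2
to([650,196,32])
cv2.imwrite('pics/s2.png',cv2.resize(arm.get_image('scene')[170:320,110:260],None,fx=4,fy=4,interpolation=cv2.INTER_CUBIC)[:,:,::-1])
E
```

```text
time_s: 16.67
position: [649.2, 197.1, 43.6]
tcp_rot: [0.051, -3.139, 0.001]
wrist_force: [-0.6, -0.6, -0.1]
width: 56.4
finger_force: 15.0
time_s: 17.0
position: [648.1, 197.6, 38.4]
tcp_rot: [0.053, -3.141, 0.0]
wrist_force: [-0.3, 0.5, -1.1]
width: 56.6
finger_force: 15.0
t 17.0 pos [648.1 197.6  38.4] yawx -3.108 w 56.6 f 14.999916642955213 wf [-0.3  0.5 -1.1] tool delta [-1.8 -1.7  6.4]
```

View pics/s2.png

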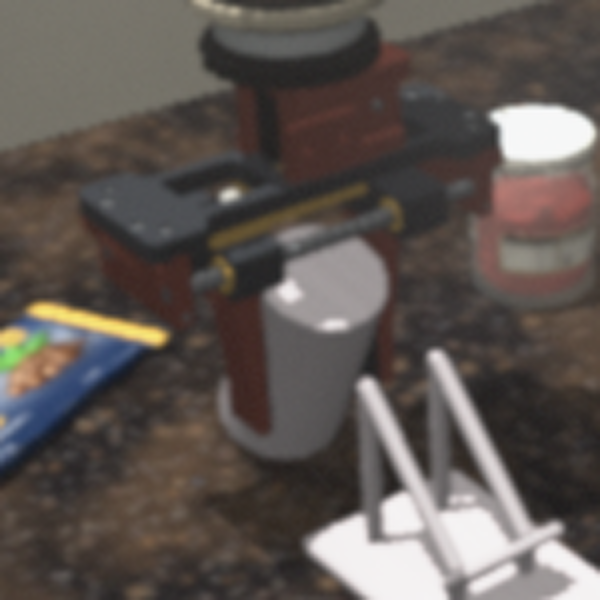

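The cup is held mouth-down, leaning only ~15–20° (bottom at crop (330,270), rim at (290,430)). Pressing on the worktop will square it: I'll lower in small steps.

```bash
python3 steer.py '{"steps": [[0, 0, 0.15, 0, 30], [0, 0, 0.15, 0, 30], [0, 0, 0, 0, 30]]}'|sed -n 2,6p
python3 steer.py '{"steps": [[0, 0, 0.1, 0, 30], [0, 0, 0.1, 0, 30], [0, 0, 0, 0, 30]]}'|sed -n 2,6p
python3 steer.py '{"steps": [[0, 0, 0.1, 0, 30], [0, 0, 0.05, 0, 30], [0, 0, 0, 0, 30]]}'|sed -n 2,6p
```

```text
position: [648.8, 197.4, 32.5]
tcp_rot: [0.052, -3.141, 0.0]
wrist_force: [0.8, -0.6, 1.1]
width: 56.3
finger_force: 15.0
position: [650.1, 197.6, 31.1]
tcp_rot: [-0.051, 3.138, -0.0]
wrist_force: [-1.1, -3.1, 14.1]
width: 56.2
finger_force: 15.0
position: [651.3, 197.7, 29.3]
tcp_rot: [-0.051, 3.136, 0.0]
wrist_force: [-1.2, -3.8, 19.3]
width: 56.3
finger_force: 15.0
```

In the tool's units: -2 mm is -0.1.

```bash
python3 steer.py '{"steps": [[0, 0, -0.1, 0, 30], [0, 0, 0, 0, 62], [0, 0, 0, 0, 66], [0, 0, 0, 0, 75], [0, 0, 0, 0, 88]]}'|sed -n 2,6p
python3 steer.py '{"steps": [[0, 0, 0, 0, 88], [0, 0, 0, 0, 88], [0, 0, -1, 0, 88], [0, 0, -2, 0, 88], [0, 0, -2, 0, 88]]}'|sed -n 2,6p
python3 steer.py '{"steps": [[0, 0, -1.5, 0, 88], [0, -2, -1.5, 0, 88], [0, -2, 0, 0, 88], [0, -2, 0, 0, 88], [0, -2, 0, 0, 88]]}'|sed -n 2,6p
python3 steer.py '{"steps": [[0, -2, 0, 0, 88], [0, 0, 0, 0, 88]]}'|sed -n 2,2p
python3 - <<'E'
from h import *
import cv2
b=arm.get_image('top');cv2.imwrite('pics/t3.png',b[:,:,::-1])
hsv=cv2.cvtColor(b,cv2.COLOR_RGB2HSV)
m=((hsv[...,2]>95)&(hsv[...,1]<60)).astype(np.uint8)
n,l,s,c=cv2.connectedComponentsWithStats(m[:,170:260])
for i in range(1,n):
    if s[i,4]>60:
        print(s[i],c[i]+[170,0])
t=arm.sense();print(t['time_s'],t['position'])
g=cv2.cvtColor(b,cv2.COLOR_RGB2GRAY)
for r in range(165,222,3): print(r,*(f"{v:3d}" for v in g[r,190:245:2]))
E
```

```text
position: [648.5, 197.4, 27.1]
tcp_rot: [0.052, -3.14, 0.0]
wrist_force: [1.0, -0.2, 0.8]
width: 75.9
finger_force: 0.0
position: [647.8, 197.0, 127.1]
tcp_rot: [0.053, -3.138, 0.001]
wrist_force: [0.9, 0.6, 0.6]
width: 87.8
finger_force: 0.0
position: [654.0, 42.9, 183.3]
tcp_rot: [-0.054, 3.14, -0.001]
wrist_force: [1.1, -0.6, -0.1]
width: 87.8
finger_force: 0.0
position: [656.4, -7.2, 181.3]
[ 14 115  16  18  74] [192.5 123.3]
[  0 127  11  16  89] [173.4 135.2]
[  22  171   42   99 3093] [212.2 225.5]
[ 86 393   4  23  89] [257.5 404.1]
19.2667 [655.8  -2.4 181.6]
165  51  56  77  94  83  77  78  83  73  64  68  77  65  61  60  58  83  93  66  51  55  53  58  42  38  47  43  51
168  66  69  70  74  78  98  98  70  67  66  57  52  53  71  56  51  53  58  62  54  42  47  68  54  53  81  71  48
171  73  74  72  72  74  81  84  71  61  75 104 108  88  55  67  69  72  46  62  53  44  43  41  42  44  56  59  60
174  88  81  82  75  82  80  78 160 186 188 190 184 181 175 173  96  49  46  67  56  51  38  43  42  41  55  52  42
177  75  79  78  76  71  91 168 182 190 190 189 184 180 172 1
[... 978 characters left out ...]
  65
204  74 103 110 168 161 163 166 165 162 165 164 163 165 162 115  88  58  48  45  47  50  50  85  92  74  64  61  63
207  68  84 137 163 161 162 164 165 164 162 164 163 162 164 165 101  50  53  57  57  52  50  67  71  68  69  72  75
210  81  70 132 163 161 163 162 164 165 162 162 163 163 163 164 137  47  48  53  56  57  54  76  73  64  70  67  69
213  93  97  84 158 162 160 163 160 164 164 161 163 164 162 163 130  64  66  75  75  72  54  75  77  70  74  69  62
216  63  67  77 182 184 160 161 161 163 165 163 162 164 148 155 148 148 148 149 151 149  94  72  85  71  71  66  63
219  54  52  58 191 202 190 138 183 169 163 161 170 151 174 104 127 148 149 149 150 152  94  66  74  88  74  61  58
```

Numerically, the top view shows the cup's flat end face (uniform grey 163) at rows ~201–218, cols 194–221, with the side running back to row 172. So on opening it toppled towards the rack and is leaning or lying, not standing. I'll fit its pose from the end-face ellipse and silhouette in both cameras.

Run:
```python
from fit import *
import cv2
im={n:arm.get_image(n) for n in('top','scene')}
cv2.imwrite('pics/s4.png',im['scene'][:,:,::-1]);cv2.imwrite('pics/t4.png',im['top'][:,:,::-1])
def model(p):
    x,y,z,th,yaw=p
    h=np.array([-np.cos(yaw),-np.sin(yaw),0]);a=h*np.cos(th)+np.array([0,0,np.sin(th)])
    n1=np.array([-np.sin(yaw),np.cos(yaw),0]);n2=np.cross(a,n1);t=np.linspace(0,2*np.pi,49)
    c=29*(np.outer(np.cos(t),n1)+np.outer(np.sin(t),n2));b=np.array([x,y,z])
    return b+c,b-100*a+c
def masks(n,p):
    A,B=model(p);pa=[proj(n,q) for q in A];pb=[proj(n,q) for q in B]
    S=4;m=np.zeros((420,560),np.uint8)
    sil=m.copy();cv2.fillPoly(sil,[cv2.convexHull(np.float32(pa+pb)).astype(int).reshape(-1,1,2)],1)
    f=m.copy();cv2.fillPoly(f,[np.round(pa).astype(int).reshape(-1,1,2)],1);return sil>0,f>0
def score(p):
    s=0
    for n in im:
        g=cv2.GaussianBlur(cv2.cvtColor(im[n],cv2.COLOR_RGB2GRAY),(0,0),.8).astype(float)
        sil,f=masks(n,p);ring=cv2.dilate(sil.astype(np.uint8),np.ones((5,5)))>0
        ring&=~sil
        if sil.sum()<50 or f.sum()<20 or (sil&~f).sum()<20:return 1e3
        # bright inside, dark outside, uniform face
        s+=(g[sil]<110).mean()*200-(g[ring]<110).mean()*100+g[f].std()*(1 if n=='top' else .5)
    return s
from scipy.optimize import differential_evolution
r=differential_evolution(score,[(560,660),(185,210),(20,110),(0,1.57),(-.2,.2)],seed=1,maxiter=60,popsize=12,tol=1e-4)
p=r.x;print(p[:3],np.degrees(p[3]),p[4],r.fun)
a=-np.array([-np.cos(p[3]),0,np.sin(p[3])])
print("mouth",p[0]+100*np.cos(p[3]),p[2]-100*np.sin(p[3]))
for n in im:
    o=cv2.resize(im[n],None,fx=3,fy=3)
```

```text
[592.5 197.9  86.6] 36.6945869174821 -0.05150273269139516 -75.65516575719249
mouth 672.6642283296933 26.88112574478003
```

The fit is physically consistent: the closed end leans on the rear posts, the axis is ~37° from horizontal, and the rim is on the worktop at x≈655–690. Like a ladder, it stands up if its foot is pushed towards the posts. I'll do that with the nearly closed fingers from behind (tips at z≈36), with no grip needed.

In the tool's units: 33 mm is 1.65, -10 mm is -0.5.

```bash
python3 steer.py '{"steps": [[-0.5, 1.65, 0, 0, 20], [-0.6, 1.65, 0, 0, 20], [-0.6, 1.65, 0, 0, 20], [-0.6, 1.65, 0, 0, 20], [-0.6, 1.65, 0, 0, 20]]}'|sed -n 2,2p
python3 steer.py '{"steps": [[-0.2, 1.5, 0, 0, 20], [0, 0, 0, 0, 20], [0, 0, 0, 0, 20], [0, 0, 0, 0, 20]]}'|sed -n 2,5p
python3 -c "
from h import *
to([717,195,36])"
```

```text
position: [707.1, 175.6, 182.9]
position: [710.0, 203.0, 182.6]
tcp_rot: [0.057, -3.141, 0.0]
wrist_force: [0.5, -0.7, -0.5]
width: 31.1
t 20.1167 pos [710.  203.  182.6] yawx -3.105 w 31.1 f 0.0 wf [ 0.5 -0.7 -0.5] tool delta [ -6.7  -8.3 146.6]
```

In the tool's units: 35 mm is 1.75, 30 mm is 1.5.

```bash
python3 steer.py '{"steps": [[-0.4, -0.4, 1.5, 0, 20], [0, 0, 1.75, 0, 20], [0, 0, 1.75, 0, 20], [0, 0, 1.5, 0, 20], [0, 0, 0.85, 0, 20]]}'|sed -n 2,2p
python3 steer.py '{"steps": [[0, 0, 0, 0, 20], [0, 0, 0, 0, 20], [0, 0, 0, 0, 20]]}'|sed -n 2,5p
python3 steer.py '{"steps": [[0.4, 0, 0, 0, 20], [0.4, 0, 0, 0, 20], [0.4, 0, 0, 0, 20], [0, 0, 0, 0, 20]]}'|sed -n 2,4p
```

```text
position: [717.9, 190.7, 31.6]
position: [720.1, 193.9, 38.0]
tcp_rot: [-0.051, 3.139, 0.002]
wrist_force: [0.2, 0.7, 0.9]
width: 20.2
position: [698.7, 192.6, 38.2]
tcp_rot: [-0.05, 3.131, 0.003]
wrist_force: [12.7, 2.1, -3.1]
```

In the tool's units: 5 mm is 0.25.

```bash
python3 steer.py '{"steps": [[0.25, 0, 0, 0, 20], [0.25, 0, 0, 0, 20], [0, 0, 0, 0, 20]]}'|sed -n 2,4p
python3 steer.py '{"steps": [[0.25, 0, 0, 0, 20], [0.25, 0, 0, 0, 20], [0, 0, 0, 0, 20]]}'|sed -n 2,4p
```

```text
position: [697.4, 191.7, 40.3]
tcp_rot: [-0.041, 3.116, 0.008]
wrist_force: [35.6, 5.3, -7.7]
position: [696.7, 190.9, 43.0]
tcp_rot: [-0.033, 3.099, 0.015]
wrist_force: [63.1, 9.3, -13.0]
```

Jammed (63 N): the line of push is inside the friction cone. I'm backing off at once. New plan: grip the leaning cup mid-length with the pads biased to the upper/+x side of its axis, tip it over the post tops, then press on the worktop. With that bias, pressing squares it instead of tilting it.

In the tool's units: -20 mm is -1, -35 mm is -1.75.

```bash
python3 steer.py '{"steps": [[-1.25, 0, 0, 0, 20], [-0.85, 0, -1, 0, 60], [0, 0, -1.75, 0, 88], [0, 0, -1.75, 0, 88], [0, 0, 0, 0, 88]]}'|sed -n 2,4p
cat > pose.py <<'E'
from fit import *
import cv2
from scipy.optimize import differential_evolution
def model(p):
    x,y,z,th,yaw=p
    h=np.array([-np.cos(yaw),-np.sin(yaw),0]);a=h*np.cos(th)+np.array([0,0,np.sin(th)])
    n1=np.array([-np.sin(yaw),np.cos(yaw),0]);n2=np.cross(a,n1);t=np.linspace(0,2*np.pi,49)
    c=29*(np.outer(np.cos(t),n1)+np.outer(np.sin(t),n2));b=np.array([x,y,z])
    return b+c,b-100*a+c
def locate(names,bounds):
    G={n:cv2.GaussianBlur(cv2.cvtColor(arm.get_image(n),cv2.COLOR_RGB2GRAY),(0,0),.8).astype(float) for n in names}
    def score(p):
        s=0
        for n,g in G.items():
            A,B=model(p);pa=[proj(n,q) for q in A];pb=[proj(n,q) for q in B];m=np.zeros((420,560),np.uint8);f=m.copy()
            cv2.fillPoly(m,[np.round(cv2.convexHull(np.float32(pa+pb))).astype(int)],1)
            cv2.fillPoly(f,[np.round(pa).astype(int).reshape(-1,1,2)],1)
            ring=(cv2.dilate(m,np.ones((5,5)))>0)&(m==0);m=m>0;f=f>0
            s+=(g[m]<110).mean()*200-(g[ring]<110).mean()*100+g[f].std()*.5
        return s
    r=differential_evolution(score,bounds,seed=1,maxiter=60,popsize=10,tol=1e-4);p=r.x
    print(names,"bottom",p[:3],"elev",round(np.degrees(p[3]),1),"yaw %.3f"%p[4],"cost %.1f"%r.fun,
      "mouth x,z",p[0]+100*np.cos(p[3]),p[2]-100*np.sin(p[3]),"rim low z",p[2]-100*np.sin(p[3])-29*np.cos(p[3]));return p
E
python3 - <<'E'
from pose import *
B=[(570,640),(185,210),(40,110),(.3,1.3),(-.15,.15)]
locate(['scene'],B);locate(['scene','top'],B);to([630,196,60])
E
```

```text
position: [718.9, 196.0, 134.5]
tcp_rot: [-0.052, 3.132, 0.007]
wrist_force: [1.0, 0.8, 0.8]
['scene'] bottom [619.9 192.3  40.3] elev 19.9 yaw -0.150 cost -26.2 mouth x,z 713.9005988107506 6.2903542321019685 rim low z -20.980210715078776
['scene', 'top'] bottom [599.8 194.   47.3] elev 17.3 yaw -0.105 cost -38.8 mouth x,z 695.3211775705252 17.59630328348089 rim low z -10.092390103943309
t 22.1833 pos [716.7 193.5 126.7] yawx -3.108 w 55.4 f 0.0 wf [-0.1 -0.9 -1.1] tool delta [86.7  5.5 66.6]
```

Run:
```python
from pose import *
B=[(570,640),(185,210),(25,110),(-.15,1.3),(-.2,.2)]
locate(['scene'],B);locate(['scene','top'],B)
b=arm.get_image('top');g=cv2.cvtColor(b,cv2.COLOR_RGB2GRAY)
for r in range(160,225,4): print(r,*(f"{v:3d}" for v in g[r,184:240:2]))
```

```text
['scene'] bottom [618.8 185.4  39.6] elev 18.9 yaw -0.198 cost -26.1 mouth x,z 713.4138176429637 7.257265624699585 rim low z -20.184533528226336
['scene', 'top'] bottom [578.5 192.9  57.3] elev 14.4 yaw -0.081 cost -30.0 mouth x,z 675.3620133074387 32.452423355487745 rim low z 4.365581956039119
160  47  58  66  55  53  51  65  53  56  65  70  56  59  54  60  65  73  78  84  87  91  94  96  98 101 103 104 106
164  45  49  56  50  56  79  93  73  68  75  72  70  68  69  90  69  56  64  72  75  79  86  88  91  95  96 101 103
168  53  56  65  66  69  72  73  78  81  61  49  47  46  41  41  41  48  43  50  61  67  73  80  83  87  91  93  96
172  73  76  78  73  71  72  72  74  79  51  46  51  54  71  79 118 103  92  69  53  44  59  65  73  78  81  85  89
176  67  74  75  81  83  80  75  72  74  94 116 125 130 136 136 139 134 131 123 115 104  79  52  52  62  69  76  80
180  71  77  78  81  75  74  72  66  78 100 116 126 131 137 137 147 136 131 126 116 105  78  45  46  43  45  58  68
184  82  89  82  78  86  72  74  93  78 100 118 143 150 216 216 213 203 194 182 162 105  80  51  48  45  44 
[... 467 characters left out ...]
  73
204  62  62  68  74 102  79  71  76  80 170 193 203 211 219 217 208 201 191 179 158 131  89  49  55  52  86  93  73
208  86  73  69  68  81  81  75  77  78 172 194 204 211 220 216 209 201 189 178 159 130  91  59  54  55  74  73  67
212  54  56  62  82  85  69  74  73  77 172 194 203 213 220 216 208 201 189 177 160 129  92  60  57  56  74  73  70
216  66  50  60  65  65  76 181 219 211 173 189 162 101  80  83  86 111  76 103 129 127  93 151 148  95  84  85  72
220  51  52  62  52  50  54 189 176 155  72  83  88  83  83  82  98 172 111  77  84  94 137 151 152  97  73  74  91
224  54  60  57  58  56  66 187 212 169 123  97  75 129 191 225 225 176 140 152  94 149 193 220 225 143  83  90  67
```

The rows tell a clear story: the cup now lies flat along x with its closed end (dark uniform face, rows 216–220) towards the robot, sides at cols 201.5–227.3, far top edge at row ~172.5, near top edge at ~214.5. That is a good start for the same tipping, with the pads biased upward this time.

Run:
```python
from h import *
print("mouth end",at('top',214.4,172.5,58),"bottom end",at('top',214.4,214.5,58))
for r in(188,210): print(at('top',201.5,r,32),at('top',227.3,r,32))
to([635,191,18])
```

```text
mouth end [684.1 185.8  58. ] bottom end [589.  185.8  58. ]
[655.3 219.4  32. ] [653.6 160.6  32. ]
[604.5 219.2  32. ] [602.9 160.8  32. ]
t 22.3833 pos [716.4 192.9 124.4] yawx -3.108 w 71.0 f 0.0 wf [-1.3 -0.4  0.2] tool delta [ 81.2   0.9 106.5]
```

```bash
python3 steer.py '{"steps": [[1.3, 0, 0, 0, 88], [1.3, 0, 0, 0, 88], [1.25, 0, 0, 0, 88], [0, 0, 1.5, 0, 88], [0, 0, 1.5, 0, 88]]}'|sed -n 2,2p
python3 steer.py '{"steps": [[0, 0, 1, 0, 88], [0, 0, 0.8, 0, 88], [0, 0, 0.4, 0, 88], [0, 0, 0, 0, 88], [0, 0, 0, 0, 88]]}'|sed -n 2,5p
python3 -c "
from h import *
to([639,190,18])"
```

```text
position: [639.7, 191.2, 66.4]
position: [640.2, 191.3, 21.9]
tcp_rot: [0.052, -3.141, -0.001]
wrist_force: [0.5, -0.3, -0.3]
width: 87.9
t 23.2167 pos [640.2 191.3  21.9] yawx -3.108 w 87.9 f 0.0 wf [ 0.5 -0.3 -0.3] tool delta [ 1.2 -1.3  3.9]
```

The rows are not in the units I measure in: shifts go in units of 20 mm. I convert before sending: 3 mm is 0.15.

```bash
python3 steer.py '{"steps": [[0, 0, 0.15, 0, 50], [0, 0, 0, 0, 20], [0, 0, 0, 0, 20], [0, 0, 0, 0, 20], [0, 0, 0, 0, 20]]}' 20|sed -n 2,6p
python3 steer.py '{"steps": [[0, 0, -1, 0, 20], [0, 0.15, -1.75, 0, 20], [0, 0.15, -1.8, 0, 20], [0.5, 0, 0, 0, 20], [0.55, 0, 0, 0, 20]]}'|sed -n 2,6p
python3 steer.py '{"steps": [[0, 0, 0, 0, 20], [0, 0, 0, 0, 20], [0, 0, 0, 0, 20]]}'|sed -n 2,6p
python3 -c "
from h import *
to([619,196,102.7])"
```

```text
position: [640.5, 190.8, 19.2]
tcp_rot: [-0.052, 3.14, -0.0]
wrist_force: [1.4, -0.9, 0.8]
width: 58.7
finger_force: 20.1
position: [620.0, 197.3, 112.4]
tcp_rot: [-0.051, 3.137, 0.003]
wrist_force: [0.8, 0.3, -2.3]
width: 58.5
finger_force: 20.0
position: [619.4, 195.7, 109.3]
tcp_rot: [0.051, -3.141, 0.001]
wrist_force: [0.9, -1.2, -0.3]
width: 58.5
finger_force: 20.0
t 24.3 pos [619.4 195.7 109.3] yawx -3.109 w 58.5 f 19.989505223929882 wf [ 0.9 -1.2 -0.3] tool delta [0.4 0.4 6.6]
```

```bash
python3 steer.py '{"steps": [[0, 0, 0.33, 0, 20], [-0.17, 0, 0.43, 0, 20], [-0.17, 0, 0.43, 0, 20], [-0.01, 0, 0.43, 0, 20], [-0.01, 0, 0.435, 0, 20]]}'|sed -n 2,6p
python3 steer.py '{"steps": [[0.115, 0, 0.38, 0, 20], [0.12, 0, 0.38, 0, 20], [0.15, 0, 0.18, 0, 20], [0.15, 0, 0.185, 0, 20], [0.15, 0, 0.185, 0, 20]]}'|sed -n 2,6p
python3 steer.py '{"steps": [[0.1, 0, 0, 0, 20], [0.1, 0, 0, 0, 20], [0.1, 0, 0, 0, 20], [0, 0, 0, 0, 20]]}'|sed -n 2,6p
```

```text
position: [627.2, 196.5, 67.6]
tcp_rot: [-0.051, 3.14, 0.001]
wrist_force: [2.4, 0.9, 2.8]
width: 58.5
finger_force: 20.0
position: [613.9, 196.3, 42.3]
tcp_rot: [-0.051, 3.138, 0.002]
wrist_force: [8.1, 2.1, 4.7]
width: 58.7
finger_force: 20.0
position: [611.6, 196.3, 43.1]
tcp_rot: [-0.049, 3.132, 0.006]
wrist_force: [18.5, 3.0, -1.8]
width: 58.7
finger_force: 20.0
```

No sliding this time (opening 58.7), and the force rises as the wall comes flush on the posts. Now I back off, press on the worktop to square it, and check the tilt by fit before letting go.

In the tool's units: 3 mm is 0.15, -14 mm is -0.7.

```bash
python3 steer.py '{"steps": [[-0.4, 0, 0, 0, 20], [-0.6, 0, 0, 0, 20], [-0.7, 0, 0, 0, 20], [-0.6, 0, 0.15, 0, 20], [0, 0, 0.25, 0, 20]]}'|sed -n 2,6p
python3 steer.py '{"steps": [[0, 0, 0.1, 0, 20], [0, 0, 0.1, 0, 20], [0, 0, 0, 0, 20]]}'|sed -n 2,6p
python3 - <<'E'
from h import *
to([650,196,28])
E
```

```text
position: [654.4, 197.1, 34.7]
tcp_rot: [-0.05, 3.14, 0.0]
wrist_force: [1.3, -3.3, 28.2]
width: 58.5
finger_force: 20.0
position: [654.6, 197.7, 33.6]
tcp_rot: [-0.051, 3.136, 0.001]
wrist_force: [2.7, -2.8, 21.4]
width: 58.7
finger_force: 19.9
t 26.1333 pos [654.6 197.7  33.6] yawx -3.109 w 58.7 f 19.940869761630893 wf [ 2.7 -2.8 21.4] tool delta [ 4.7 -1.5  5.6]
```

In the tool's units: 2 mm is 0.1.

```bash
python3 steer.py '{"steps": [[0, 0, 0.1, 0, 20], [0, 0, 0, 0, 20]]}' 12|sed -n 2,6p
python3 steer.py '{"steps": [[0, 0, 0.075, 0, 20], [0, 0, 0, 0, 20]]}'|sed -n 2,6p
python3 - <<'E'
from pose import *
locate(['scene'],[(620,680),(190,204),(85,112),(1.0,2.0),(-.01,.06)])
E
```

```text
position: [653.9, 198.2, 30.9]
tcp_rot: [-0.052, 3.137, 0.002]
wrist_force: [2.7, -1.3, 16.9]
width: 58.5
finger_force: 12.0
position: [653.8, 198.5, 29.4]
tcp_rot: [-0.052, 3.137, 0.003]
wrist_force: [2.4, 0.2, 17.1]
width: 58.4
finger_force: 12.0
['scene'] bottom [657.8 190.1 111.6] elev 106.5 yaw 0.033 cost 52.1 mouth x,z 629.5213594889153 15.661568234804989 rim low z 23.874438128046272
```

The grasp height (48.4 mm) now equals the grip's distance from the mouth, with 17 N on the rim, so the cup is flat mouth-down and centred in the pads. There is no need to release it: at that grip the fingertips stay ~29 mm above the rim. I'll grip hard and carry it over the rinser.

In the tool's units: -1 mm is -0.05.

```bash
python3 steer.py '{"steps": [[0, 0, -0.05, 0, 20], [0, 0, 0, 0, 20], [0, 0, 0, 0, 20]]}' 45|sed -n 2,6p
python3 steer.py '{"steps": [[0, 0, -0.75, 0, 20], [0, 0, -1.5, 0, 20], [0, 0, -1.75, 0, 20], [0, 0, -1.75, 0, 20], [0, 0, -0.5, 0, 20]]}'|sed -n 2,6p
python3 steer.py '{"steps": [[0.3, -0.75, 0, 0, 20], [0.6, -1.5, 0, 0, 20], [0.65, -1.8, 0, 0, 20], [0.65, -1.8, 0, 0, 20], [0.65, -1.8, 0, 0, 20]]}'|sed -n 2,3p
python3 steer.py '{"steps": [[0.65, -1.8, 0, 0, 20], [0.65, -1.8, 0, 0, 20], [0.65, -1.8, 0, 0, 20], [0.65, -1.8, 0, 0, 20], [0.5, -1.5, 0, 0, 20]]}'|sed -n 2,3p
python3 steer.py '{"steps": [[0, 0, 0, 0, 20], [0, 0, 0, 0, 20], [0, 0, 0, 0, 20]]}'|sed -n 2,6p
python3 -c "
from h import *
to([533,-173,140]);print(arm.sense()['q'])"
```

```text
position: [653.6, 198.3, 29.6]
tcp_rot: [-0.052, 3.137, 0.003]
wrist_force: [4.2, 0.7, 12.0]
width: 57.8
finger_force: 45.0
position: [652.4, 198.7, 158.0]
tcp_rot: [-0.053, 3.138, 0.003]
wrist_force: [0.5, 0.8, -0.2]
width: 57.9
finger_force: 45.0
position: [598.2, 41.0, 151.8]
tcp_rot: [0.054, -3.138, 0.001]
position: [541.6, -136.3, 151.8]
tcp_rot: [0.05, -3.138, 0.001]
position: [543.5, -132.9, 152.5]
tcp_rot: [0.052, -3.14, -0.001]
wrist_force: [-0.5, -0.2, 0.2]
width: 58.0
finger_force: 45.0
t 28.2667 pos [ 543.5 -132.9  152.5] yawx -3.108 w 58.0 f 44.95517302304506 wf [-0.5 -0.2  0.2] tool delta [ 11.8 -39.7  12.5]
[ 1.   0.7 -1.2  1.8  0.7  1.2  1.1]
```

```bash
python3 steer.py '{"steps": [[0.3, -1, 0, 0, 20], [0.3, -1, 0, 0, 20], [0, 0, 0, 0, 20], [0, 0, 0, 0, 20], [0, 0, 0, 0, 20]]}'|sed -n 2,2p
python3 - <<'E'
from h import *
import cv2
s=arm.sense();p=s['position'];to([533,-173,140])
b=arm.get_image('scene');g=cv2.cvtColor(b,cv2.COLOR_RGB2GRAY);cv2.imwrite('pics/over.png',b[:,:,::-1])
A=np.array([p[0]-7.5,p[1],p[2]-29.4]);c=proj('scene',A);print("pred mouth centre px",c)
t=np.linspace(0,6.28,60);E=np.array([proj('scene',A+29*np.array([np.cos(a),np.sin(a),0])) for a in t]);print("pred mouth px range",E.min(0),E.max(0))
r0=int(c[1]);c0=int(c[0])
print('cols',c0-26,'step2')
for r in range(r0-36,r0+16,3): print(r,*(f"{v:3d}" for v in g[r,c0-26:c0+28:2]))
E
```

```text
position: [533.9, -171.8, 152.9]
t 28.6833 pos [ 533.9 -171.8  152.9] yawx -3.106 w 58.1 f 44.95497618801892 wf [-0.6  0.6 -0.7] tool delta [ 0.9 -1.2 12.9]
pred mouth centre px [376.2 197.5]
pred mouth px range [361.8 191.7] [390.8 203.5]
cols 350 step2
161  77  75  72  76  74  57  51  51  51  52  53  74  88  90  89  89  88  91  91  90  89  88  85  72  68  65  66
164  81  78  76  76  77  56  51  51  51  53  55  76  89  90  90  90  89  91  88  88  87  83  75  72  73  77  76
167  81  78  78  76  77  59  51  53  51  54  58  82  89  90  90  90  90  89  88  87  85  80  74  72  74  79  77
170  72  70  75  78  96  66  52  50  53  55  59  84  89  90  90  91  90  87  88  86  80  72  71  67  69  73  74
173  64  63  62  78 109  63  53  54  52  55  64  88  90  91  91  91  89  89  87  81  63  61  64  68  68  67  67
176  63  66  71 113 111  56  53  52  52  53  70  88  90  91  91  90  88  88  83  68  58  59  59  58  59  62  69
179  55  57  95 135 106  54  52  53  53  53  75  91  91  92  90  89  89  86  74  55  66  73  72  72  70  66  66
182  60  70 123 133 100  53  52  54  53  54  79  92  91  91  
[... 470 characters left out ...]
 150 164 166 166 173 174 165
197  64  64  60  55  55  63  73  79  83  88  88  88  86  78  66  63  62  60  63  77  93 104 118 125 138 140 131
200  75  79  80  79  79  75  74  75  78  75  75  70  64  67  68  68  65  63  60  57  65  82  93  95  97  98  97
203  92  91  86  85  84  80  80  89  90  79  70  65  61  63  66  67  69  69  67  58  51  53  59  68  75  73  70
206  77  77  76  75  76  78  77  78  77  78  76  72  72  69  68  70  67  68  71  72  67  66  62  64  71  60  57
209  74  69  75  81  77  78  81  79  80  73  71  92 118  99  70  70  67  72  80  76  70  68  63  62  60  61  62
212  65  67  68  72  72  68  67  68  68  72  92 121 132 132 104  71  66  64  69  74  82  80  65  60  58  58  61
```

The numbers show the cup leaning ~20°: its right edge slants from col ~392 (row 167) to ~382 (row 188), and the rim sits at ~(366,193) against my predicted (376,197). So the mouth is off to +x. I can put this right inside the rinser: lower the mouth over the nozzle without reaching the ring, then move the grip +x. The nozzle rod catches the rim's inner −x side and swings the cup upright with a good lever.

```bash
python3 steer.py '{"steps": [[0.4, -0.05, 0, 0, 20], [0, 0, 0, 0, 20], [0, 0, 1, 0, 20], [0, 0, 1.25, 0, 20], [0, 0, 0.5, 0, 20]]}'|sed -n 2,4p
python3 steer.py '{"steps": [[0, 0, 0, 0, 20], [0, 0, 0, 0, 20], [0, 0, 0, 0, 20]]}'|sed -n 2,6p
```

```text
position: [525.1, -174.7, 96.6]
tcp_rot: [0.053, -3.14, 0.0]
wrist_force: [-0.4, -0.2, -0.8]
position: [526.1, -174.9, 98.6]
tcp_rot: [-0.053, 3.14, 0.0]
wrist_force: [0.1, -0.1, 0.3]
width: 57.7
finger_force: 44.9
```

In the tool's units: -4 mm is -0.2, -3 mm is -0.15.

```bash
python3 steer.py '{"steps": [[-0.2, 0.05, 0, 0, 20], [-0.2, 0.05, 0, 0, 20], [-0.15, 0, 0, 0, 20], [-0.15, 0, 0, 0, 20]]}' 12|sed -n 2,6p
python3 steer.py '{"steps": [[-0.15, 0, 0, 0, 20], [-0.15, 0, 0, 0, 20], [-0.15, 0, 0, 0, 20], [0, 0, 0, 0, 20]]}'|sed -n 2,6p
python3 - <<'E'
from h import *
import cv2
b=arm.get_image('scene');g=cv2.cvtColor(b,cv2.COLOR_RGB2GRAY);p=arm.sense()['position']
c=proj('scene',[p[0],p[1],p[2]-29]);r0=int(c[1]);c0=int(c[0]);print(c,'cols',c0-26)
for r in range(r0-36,r0+16,3): print(r,*(f"{v:3d}" for v in g[r,c0-26:c0+28:2]))
E
```

```text
position: [538.7, -172.4, 97.5]
tcp_rot: [0.052, -3.138, -0.0]
wrist_force: [-6.1, 2.1, -2.8]
width: 57.2
finger_force: 12.0
position: [546.4, -172.1, 96.5]
tcp_rot: [0.052, -3.135, -0.001]
wrist_force: [-6.8, 0.6, -4.3]
width: 56.3
finger_force: 12.0
[366.1 218.6] cols 340
182  60  64  68  62  58  57  53  52  52  59  56  53  64  89  94  95  95  95  96  96  93  94  90  81  79  85 100
185  77  74  72  70  69  65  61  52  52  52  55  56  67  92  93  94  95  95  96  94  94  92  87  72  81 169 221
188  71  74  79  84  80  70  60  52  51  53  53  55  71  90  94  95  94  96  96  94  94  92  87  82 176 219 223
191  64  65  70  69  66  68  62  52  52  52  54  55  77  94  95  95  93  95  96  94  94  92  88 178 209 200 205
194  59  59  65  65  63  62  56  51  53  52  53  57  81  95  93  96  96  97  96  95  93  90  81 113 134 151 166
197  56  56  64  70  70  64  58  53  53  53  54  59  85  95  96  95  96  97  95  95  94  88  68  62  77  96 105
200  72  72  76  78  76  74  64  52  52  52  54  60  90  95  98  96  96  97  96  95  93  86  65  60  56  64  81
203  78  80  83  80  84  91  67  54  52  
[... 490 characters left out ...]
  78  67  64  62  61  61  63
218  63  61  53  55  54  54  68 102  99  89  93  97  99  97  98  97  97  95  91  91  97  88  79  73  66  61  58
221  64  61  59  57  66  89 140 106  84  86  87  84  88  97  95  89  94  97  93  96  78  66  66  70  79  79  63
224  61  61  61  62  68  97 116  80  77  73  73  87  92  75  77  83  95  97  84  73  83  90  88  90  91  93  92
227  71  74  72  70  71  76  88  96  94  94  92  85  86  97 102  89  97  97  96  91  80  97  85  77  74  71  70
230  73  80  83 121 166 167 151  95 101 127 120  74  72  93  93  85  87  88  98  93  80  75  89 126 140 148 144
233  84 117 169 160 136 137 143 142 131 109  90  87  97  88  79  77  76  76  74 103  97  92 114 125 131 130 104
```

Run:
```python
from h import *
to([546,-172,95])
for x in(510,540): a=proj('scene',[x,-172,130]);b=proj('scene',[x,-172,70]);print(a,b,"slope dcol/drow",(a-b)[0]/(a-b)[1])
# model edge: right silhouette of cup tilted by phi (bottom to -x), mouth centre at M
for ph in(0,5,10,15,20):
    f=np.radians(ph);M=np.array([543.,-172,68]);a=np.array([-np.sin(f),0,np.cos(f)]);n1=np.array([0,1.,0]);n2=np.cross(a,n1);t=np.linspace(0,6.283,180)
    ed=[]
    for h in(10,50):
        q=np.array([proj('scene',M+h*a+29*(np.cos(s)*n1+np.sin(s)*n2)) for s in t]);ed.append(q)
    # tangent slope via support points
    u=(ed[1].mean(0)-ed[0].mean(0));i=np.argmax([np.cross(u,e-ed[0].mean(0)) for e in ed[0]]);d=ed[1][i]-ed[0][i];print(ph,"slope",d[0]/d[1], ed[0][i])
```

```text
t 30.1167 pos [ 546.4 -172.2   96.5] yawx -3.108 w 56.6 f 11.980616661021486 wf [-7.1  1.1 -4.8] tool delta [0.4 0.2 1.5]
[383.  197.2] [379.8 223.9] slope dcol/drow -0.12129400379964887
[371.4 192.3] [368.5 218.6] slope dcol/drow -0.10996332313723832
0 slope -0.12243320743671444 [381.9 216.4]
5 slope -0.2068345455376193 [382.  217.6]
10 slope -0.29922938009968353 [382.1 218.9]
15 slope -0.40252575451248074 [381.9 220.5]
20 slope -0.5207376913844576 [381.8 221.8]<stdin>:11: DeprecationWarning: Arrays of 2-dimensional vectors are deprecated. Use arrays of 3-dimensional vectors instead. (deprecated in NumPy 2.0)
```

The slope of the cup's right edge is now ≈−0.17 px/px, against −0.12 for exactly upright and −0.21 for 5°, so the cup is ~3° from vertical. A touch more, then grip firmer and recentre: with the rim on the rod, the mouth centre is ~20 mm to +x of the nozzle.

```bash
python3 steer.py '{"steps": [[-0.1, 0, 0, 0, 20], [0, 0, 0, 0, 20]]}'|sed -n 2,6p
python3 steer.py '{"steps": [[0.1, 0, 0, 0, 20], [0.2, 0, 0, 0, 20], [0.25, 0, 0, 0, 20], [0.25, 0, 0, 0, 20], [0.25, -0.05, 0, 0, 20]]}' 25|sed -n 2,6p
python3 steer.py '{"steps": [[0, 0, 0, 0, 20], [0, 0, 0, 0, 20]]}'|sed -n 2,6p
python3 - <<'E'
from h import *
import cv2
b=arm.get_image('scene');g=cv2.cvtColor(b,cv2.COLOR_RGB2GRAY);p=arm.sense()['position'];to([525,-173,80])
c=proj('scene',[p[0],p[1],p[2]-29]);r0=int(c[1]);c0=int(c[0]);print(c,'cols',c0-26)
for r in range(r0-30,r0+16,3): print(r,*(f"{v:3d}" for v in g[r,c0-26:c0+28:2]))
E
```

```text
position: [548.0, -172.1, 96.4]
tcp_rot: [0.052, -3.135, -0.001]
wrist_force: [-7.9, 0.3, -5.9]
width: 56.7
finger_force: 12.0
position: [529.7, -173.8, 98.3]
tcp_rot: [-0.053, 3.14, -0.0]
wrist_force: [0.3, 0.1, -0.9]
width: 56.4
finger_force: 25.0
position: [529.6, -174.5, 98.1]
tcp_rot: [-0.051, 3.141, -0.001]
wrist_force: [0.0, 0.6, -1.4]
width: 56.2
finger_force: 25.0
t 30.9167 pos [ 529.8 -174.3   98.1] yawx -3.109 w 56.4 f 24.998120175259828 wf [-0.2 -1.3 -1.1] tool delta [ 4.8  1.5 18.1]
[373.  220.5] cols 346
190  72  69  69  68  64  61  60  53  54  51  52  54  57  79  95  94  95  95  97  98  95  94  93 129 208 212 213
193  65  65  63  65  68  63  60  55  53  54  53  54  60  84  95  95  95  97  97  97  95  94  93 133 175 183 190
196  71  72  67  62  58  55  54  54  52  53  53  54  61  90  95  96  96  97  97  97  95  94  91 116 139 139 148
199  70  67  71  74  71  69  68  55  53  53  53  54  64  92  96  96  96  96  96  97  95  93  91  89  96  99 105
202  79  86  92  89  86  89  83  58  54  54  53  54  71  95  95  97  98  98  98  97  95  92  82  61  73  85  89
205  77  78  83 
[... 515 characters left out ...]
  91  78  61  61  62  65  59
220  57  63  73 124 147 149 131  99  79  81  94  98  97  99  99  99  96  97  96  93  87  82  70  58  59  59  55
223  59  63 105 140  87  74  79  93  99  93  80  78  86  96  98  89  84  90  84  76  75  76  86  87  62  54  55
226  67  70  94 157 153 151 143 100  95  95  92  98  87  95  97  92  78  72  95  85  77  77  74  74  88  71  65
229  85 117 160 152  96 107 129 121  82  68  86 102  93  98  99 103 100  90  85  89  90  88  91  85  92  71  73
232 186 149 135 140 132 108  93  95  84  98  91  74  75  75  74  82  98  79 100 147 105  86  91 100  78  80  78
235 128 132 138 142 150 169 172 179 174  97  82  83  86  88  91  92  95  96  97 106  92  85  91 105 111  82  57
```

The right edge slope is now ≈−0.16 (~2° from upright), and the mouth centre is ≈(528,−174), within 3–4 mm of the nozzle axis. The ring is still untouched. I'll lower onto the ring, watching for the ~3 N onset.

```bash
python3 steer.py '{"steps": [[0.1, 0.05, 0.1, 0, 20], [0, 0, 0.1, 0, 20], [0, 0, 0, 0, 20], [0, 0, 0, 0, 20]]}'|sed -n 2,4p
python3 steer.py '{"steps": [[0, 0, 0.1, 0, 20], [0, 0, 0, 0, 20]]}'|sed -n 2,4p
python3 steer.py '{"steps": [[0, 0, 0.1, 0, 20], [0, 0, 0, 0, 20]]}'|sed -n 2,4p
python3 steer.py '{"steps": [[0, 0, 0.1, 0, 20], [0, 0, 0, 0, 20]]}'|sed -n 2,4p
```

```text
position: [527.6, -173.0, 93.7]
tcp_rot: [0.052, -3.141, -0.0]
wrist_force: [-0.8, 0.6, -0.7]
position: [527.6, -173.1, 91.5]
tcp_rot: [0.052, -3.141, -0.0]
wrist_force: [-1.4, -0.7, -0.5]
position: [527.5, -173.1, 89.5]
tcp_rot: [0.052, -3.141, -0.0]
wrist_force: [-0.6, -0.3, -1.2]
position: [527.5, -173.1, 87.5]
tcp_rot: [0.052, -3.141, -0.0]
wrist_force: [-0.3, 0.1, -0.9]
```

```bash
python3 steer.py '{"steps": [[0, 0, 0.075, 0, 20], [0, 0, 0, 0, 20]]}'|sed -n 2,4p
python3 steer.py '{"steps": [[0, 0, 0.075, 0, 20], [0, 0, 0, 0, 20]]}'|sed -n 2,4p
python3 steer.py '{"steps": [[0, 0, 0.075, 0, 20], [0, 0, 0, 0, 20]]}'|sed -n 2,4p
python3 steer.py '{"steps": [[0, 0, 0.075, 0, 20], [0, 0, 0, 0, 20]]}'|sed -n 2,4p
```

```text
position: [527.5, -173.1, 86.1]
tcp_rot: [0.052, -3.141, -0.0]
wrist_force: [-0.1, -0.7, -0.7]
position: [527.5, -173.1, 84.6]
tcp_rot: [0.052, -3.141, -0.0]
wrist_force: [-0.1, -0.8, -1.1]
position: [527.5, -173.1, 83.1]
tcp_rot: [0.052, -3.141, -0.0]
wrist_force: [-1.2, 0.6, -0.5]
position: [527.5, -173.1, 81.6]
tcp_rot: [0.052, -3.141, -0.0]
wrist_force: [-0.1, 0.3, -0.5]
```

In the tool's units: 1.5 mm is 0.075.

```bash
python3 steer.py '{"steps": [[0, 0, 0.075, 0, 20], [0, 0, 0, 0, 20]]}'|sed -n 1,4p
python3 steer.py '{"steps": [[0, 0, 0.075, 0, 20], [0, 0, 0, 0, 20]]}'|sed -n 2,4p
python3 steer.py '{"steps": [[0, 0, 0.075, 0, 20], [0, 0, 0, 0, 20]]}'|sed -n 2,4p
```

```text
time_s: 32.58
position: [527.6, -173.1, 80.2]
tcp_rot: [0.052, -3.141, 0.0]
wrist_force: [-0.3, 0.2, -0.4]
position: [527.7, -173.1, 78.8]
tcp_rot: [-0.052, 3.141, -0.0]
wrist_force: [-1.0, 0.2, 1.7]
position: [527.7, -173.1, 77.3]
tcp_rot: [-0.052, 3.141, -0.0]
wrist_force: [-0.9, -0.3, 1.4]
```

Contact began at TCP z ≈ 79.7 (Fz jumped by ~2.5 N). Going down to 64.7 puts the ring at 15 mm, with the fingertips ~20 mm above the ring.

In the tool's units: 3.5 mm is 0.175, 3 mm is 0.15.

```bash
python3 steer.py '{"steps": [[0, 0, 0.15, 0, 20], [0, 0, 0.15, 0, 20], [0, 0, 0.15, 0, 20], [0, 0, 0.175, 0, 20], [0, 0, 0, 0, 20]]}'|sed -n 1,6p
python3 steer.py '{"steps": [[0, 0, 0, 0, 20], [0, 0, 0, 0, 20], [0, 0, 0, 0, 20], [0, 0, 0, 0, 20], [0, 0, 0, 0, 20]]}'|sed -n 1,6p
python3 - <<'E'
from h import *
import cv2
to([527.5,-173,64.7])
b=arm.get_image('scene');a=cv2.imread('pics/scene0.png')[:,:,::-1]
cv2.imwrite('pics/end.png',b[:,:,::-1]);g=cv2.cvtColor(b,cv2.COLOR_RGB2GRAY);o=cv2.cvtColor(a,cv2.COLOR_RGB2GRAY)
# hoop edges left/right of cup: compare rest and now along columns through the hoop's left end and right end
for x in (352,355,392,395):
    print(x,"rest",*o[215:250,x]);print(x," now",*g[215:250,x])
for z in(60,45):
    t=np.linspace(0,6.28,80);E=np.array([proj('scene',[525.5+46*np.cos(s),-173+46*np.sin(s),z]) for s in t]);print(z,E.min(0),E.max(0))
E
```

```text
time_s: 33.33
position: [527.8, -173.1, 64.4]
tcp_rot: [-0.052, 3.141, 0.0]
wrist_force: [-1.0, -1.1, 5.2]
width: 56.4
finger_force: 25.0
time_s: 33.75
position: [527.8, -173.1, 65.0]
tcp_rot: [-0.052, 3.141, -0.0]
wrist_force: [-1.0, 0.4, 4.7]
width: 56.3
finger_force: 25.0
t 33.75 pos [ 527.8 -173.1   65. ] yawx -3.108 w 56.3 f 24.9978088881835 wf [-1.   0.4  4.7] tool delta [0.3 0.1 0.3]
352 rest 60 58 57 68 95 127 140 143 143 146 152 159 145 135 157 156 143 141 144 144 143 160 209 234 239 240 240 240 240 240 240 240 240 239 239
352  now 59 56 54 55 55 64 78 91 93 96 117 136 143 148 150 155 160 162 152 136 122 137 197 231 238 240 239 239 237 234 228 227 226 231 235
355 rest 65 65 89 131 158 149 116 90 80 85 114 151 144 140 149 136 120 127 141 149 162 203 231 239 240 240 240 236 226 219 218 219 221 230 236
355  now 63 57 53 55 55 57 63 79 108 137 150 157 142 148 151 147 146 143 122 108 112 109 111 157 216 231 223 207 210 216 217 216 211 184 175
392 rest 67 65 65 62 61 63 80 116 150 151 129 107 96 98 118 149 158 138 126 155 171 170 170 163 141 117 108 124 178 221 227 213 225 238 239
392  now 62 61 60 57 58 58 56 54 56 62 65 65 65 73 83 90 89 89 94 97 99 100 102 106 99 95 98 105 121 135 143 145 145 145 145
395 rest 72 71 65 59 58 58 63 61 61 73 95 112 127 127 114 97 84 81 85 121 176 199 188 173 167 164 157 134 112 106 110 139 189 225 234
395  now 67 67 61 56 55 55 58 57 55 52 56 64 66 66 66 69 73 73 73 78 100 110 106 101 100 97 98 98 98 97 104 115 126 135 139
60 [351.4 215.4] [396.3 236. ]
45 [350.8 221.6] [395.4 242.5]
```

The hoop's edge in the scene image has sunk 6–7 rows (6.3 expected for 15 mm), and the push is ~5.6 N. Both agree with ~15 mm. I'll hold for three seconds and more.

```bash
python3 steer.py '{"steps": [[0, 0, 0, 0, 20], [0, 0, 0, 0, 20], [0, 0, 0, 0, 20], [0, 0, 0, 0, 20], [0, 0, 0, 0, 20]]}'>/dev/null
python3 steer.py '{"steps": [[0, 0, 0, 0, 20], [0, 0, 0, 0, 20], [0, 0, 0, 0, 20], [0, 0, 0, 0, 20], [0, 0, 0, 0, 20]]}'>/dev/null
python3 steer.py '{"steps": [[0, 0, 0, 0, 20], [0, 0, 0, 0, 20], [0, 0, 0, 0, 20], [0, 0, 0, 0, 20], [0, 0, 0, 0, 20]]}'>/dev/null
python3 steer.py '{"steps": [[0, 0, 0, 0, 20], [0, 0, 0, 0, 20], [0, 0, 0, 0, 20], [0, 0, 0, 0, 20], [0, 0, 0, 0, 20]]}'>/dev/null
python3 steer.py '{"steps": [[0, 0, 0, 0, 20], [0, 0, 0, 0, 20], [0, 0, 0, 0, 20], [0, 0, 0, 0, 20], [0, 0, 0, 0, 20]]}'>/dev/null
python3 steer.py '{"steps": [[0, 0, 0, 0, 20], [0, 0, 0, 0, 20], [0, 0, 0, 0, 20], [0, 0, 0, 0, 20], [0, 0, 0, 0, 20]]}'>/dev/null
python3 steer.py '{"steps": [[0, 0, 0, 0, 20], [0, 0, 0, 0, 20], [0, 0, 0, 0, 20], [0, 0, 0, 0, 20], [0, 0, 0, 0, 20]]}'
python3 -c "
from station import arm
print(arm.sign_off())"
```

```text
time_s: 36.72
position: [527.8, -173.1, 65.0]
tcp_rot: [-0.052, 3.141, -0.0]
wrist_force: [-0.7, 0.1, 5.4]
width: 56.5
finger_force: 25.0
the job is handed in; nothing more can be done
None
```

I handed the job in at 36.7 s with the cup upside down over the nozzle and still gripped at 25 N; it had held the ring about 15 mm down for over 3 s (estimated from contact height, about 5.6–6 N of push and the image). On the way the cup was dropped once and toppled once near the rack, and one push behind it jammed at 63 N wrist force; I can't rule out that this broke the 40 N limit, and no verdict was returned.

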